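# Charge the cullet feeder and connect its air tube

### The job

Pick up every block of cullet glass lying on the counter into the feeder's hinged tray, then lift the tray by its handle so that all of the glass slides into the hopper, and lower the tray flat again. Only once all the glass is in the hopper, press in the collar of the parking coupling to free the air tube, draw the tube out, and push it into the feeder's coupling until it locks home; leave the other glassware and tools alone.

Things in the scene. Friction and masses are not known exactly. Their poses are not given: they have to be found in the camera images.
- lump0_mid (a point): Chunky block of green cullet glass, 60 x 36 x 34 mm, 120 g; this point is its centre, x along the 60 mm, y along the 36 mm, z along the 34 mm. May be absent.
- lump1_mid (a point): Chunky block of green cullet glass, 60 x 36 x 34 mm, 120 g; this point is its centre, x along the 60 mm, y along the 36 mm, z along the 34 mm. May be absent.
- lump2_mid (a point): Chunky block of green cullet glass, 60 x 36 x 34 mm, 120 g; this point is its centre, x along the 60 mm, y along the 36 mm, z along the 34 mm. May be absent.
- lump3_mid (a point): Chunky block of green cullet glass, 60 x 36 x 34 mm, 120 g; this point is its centre, x along the 60 mm, y along the 36 mm, z along the 34 mm. May be absent.
- lump4_mid (a point): Chunky block of green cullet glass, 60 x 36 x 34 mm, 120 g; this point is its centre, x along the 60 mm, y along the 36 mm, z along the 34 mm. May be absent.
- feeder: Fixed bench feeder, grey housing and steel hopper, 170 mm in x, from 200 mm to its +y (housing under the tray, 100 mm high) to 175 mm to its -y (hopper). Origin on the table below the middle of the tray's hinge line; x along the hinge line, +y towards the tray and its handle, -y towards the hopper; z up.
- hopper_floor (a point): Centre of the hopper's inner floor, 30 mm above the table. Inside 160 mm in x and 165 mm in y; the wall beside the tray's hinge is 105 mm above the table, the other three walls 180 mm.
- tray (a joint): Angle of the hinged charging tray (rad): 0 flat at rest, grows as the handle end is lifted, to 1.25. Hinge line along the feeder's x, 112 mm above the table, beside the hopper. Falls back by its weight (0.5 kg) when let go. At about 1 rad the load slides over the hinge edge into the hopper.
- tray_floor (a point): Centre of the aluminium tray's inner floor (112 mm above the table at rest), 100 mm from the hinge line. Inside 158 mm in x and 198 mm in y, walls 38 mm high on three sides, open on the hinge side (-y). Turns with the tray.
- tray_handle (a point): Middle of the tray's handle, a round steel bar of 12 mm diameter, 110 mm long along x, 250 mm from the hinge line and 20 mm above the tray's floor, 48 mm out from the tray's end wall. Turns with the tray.
- park: PARKING COUPLING, by itself; the air tube stands locked in it at the start. Fixed aluminium block 80 x 80 x 48 mm with an upright bore (28 mm wide, 1 mm clearance round the tube) under a round black flange collar, 72 mm across with a 34 mm hole, its top 62 mm above the table. Origin: on the table, centre of the underside, on the bore's axis; z up. 
- feed: FEEDER COUPLING, at the feeder's hopper end, empty at the start. Fixed aluminium block 80 x 80 x 48 mm with an upright bore (28 mm wide, 1 mm clearance round the tube) under a round black flange collar, 72 mm across with a 34 mm hole, its top 62 mm above the table. Origin: on the table, centre of the underside, on the bore's axis; z up. 
- park_collar (a joint): How far the parking coupling's collar is pressed down (m): 0 out, 0.006 fully in; 4 to 12 N, springs back. Two pawls in the block lock into the tube's waist. Pressing the flange 5 mm or more draws them back, and a spring in the bore lifts the tube 13 mm, clear of the pawls; it then stands loosely when the collar is let go and can be lifted out. Unpressed, the tube cannot be pulled out.
- feed_collar (a joint): The same for the feeder coupling's collar. A tube pushed in meets pawls and spring 16 mm above the bottom and needs up to about 20 N to go past them to the bottom (tube centre 55 mm above the block's origin); the collar dips by itself meanwhile. It locks there: let go, it rises by 3 mm at most, to a centre about 58 mm up. Unlocked it would spring up to about 71 mm.
- tube_mid (a point): Centre (43 mm from either end) of the rigid steel air tube, 26 mm diameter, 86 mm long, 0.12 kg, z along it to its plain top end. The lowest 20 mm are a coned foot (17 mm at the tip) and a 19 mm wide waist for the pawls. Locked in a coupling it stands about 39 mm out of the collar.
- vase: Bystander: smoky glass vase 84 mm across, 150 mm high. Origin under its foot.
- bowl: Bystander: turquoise glass bowl 120 mm across, 50 mm high. Origin under its foot.
- paperweight: Bystander: blue glass paperweight 66 mm across, 45 mm high. Origin under it.
- paddle: Bystander: spatula-like paddle lying flat, 200 mm long along its x. Origin under its middle.
- jar: Bystander: smoky glass jar 60 mm across, 85 mm high. Origin under it.
- goblet: Bystander: turquoise glass goblet 80 mm across, 125 mm high. Origin under its foot.
- brush: Bystander: brush lying flat, 170 mm long along its x. Origin under its middle.

How it is judged:
On the way, in this order (a step that is already met when the one before it is completed fails the run):
1. all the glass blocks are in the tray together (x of lump0_mid in the frame of tray_floor between -0.09 and 0.09 m and y of lump0_mid in the frame of tray_floor between -0.11 and 0.11 m and z of lump0_mid in the frame of tray_floor between -0.01 and 0.12 m and x of lump1_mid in the frame of tray_floor between -0.09 and 0.09 m and y of lump1_mid in the frame of tray_floor between -0.11 and 0.11 m and z of lump1_mid in the frame of tray_floor between -0.01 and 0.12 m and x of lump2_mid in the frame of tray_floor between -0.09 and 0.09 m and y of lump2_mid in the frame of tray_floor between -0.11 and 0.11 m and z of lump2_mid in the frame of tray_floor between -0.01 and 0.12 m and x of lump3_mid in the frame of tray_floor between -0.09 and 0.09 m and y of lump3_mid in the frame of tray_floor between -0.11 and 0.11 m and z of lump3_mid in the frame of tray_floor between -0.01 and 0.12 m and x of lump4_mid in the frame of tray_floor between -0.09 and 0.09 m and y of lump4_mid in the frame of tray_floor between -0.11 and 0.11 m and z of lump4_mid in the frame of tray_floor between -0.01 and 0.12 m), for 0.2 s.
2. the tray is tipped up towards the hopper (value of joint tray above 0.35 rad), for 0.05 s.
3. all the glass blocks are in the hopper (x of lump0_mid in the frame of hopper_floor between -0.082 and 0.082 m and y of lump0_mid in the frame of hopper_floor between -0.085 and 0.085 m and z of lump0_mid in the frame of hopper_floor between -0.01 and 0.13 m and x of lump1_mid in the frame of hopper_floor between -0.082 and 0.082 m and y of lump1_mid in the frame of hopper_floor between -0.085 and 0.085 m and z of lump1_mid in the frame of hopper_floor between -0.01 and 0.13 m and x of lump2_mid in the frame of hopper_floor between -0.082 and 0.082 m and y of lump2_mid in the frame of hopper_floor between -0.085 and 0.085 m and z of lump2_mid in the frame of hopper_floor between -0.01 and 0.13 m and x of lump3_mid in the frame of hopper_floor between -0.082 and 0.082 m and y of lump3_mid in the frame of hopper_floor between -0.085 and 0.085 m and z of lump3_mid in the frame of hopper_floor between -0.01 and 0.13 m and x of lump4_mid in the frame of hopper_floor between -0.082 and 0.082 m and y of lump4_mid in the frame of hopper_floor between -0.085 and 0.085 m and z of lump4_mid in the frame of hopper_floor between -0.01 and 0.13 m), for 0.2 s.
4. the parking coupling's collar is pressed in while the tube is in it (value of joint park_collar above 0.0035 m and horizontal distance between tube_mid and park below 0.02 m), for 0.05 s.
5. the tube is drawn right out of the parking coupling (z of tube_mid in the frame of park above 0.105 m), for 0.05 s.
6. the tube is locked home in the feeder's coupling (z of tube_mid in the frame of feed below 0.063 m and horizontal distance between tube_mid and feed below 0.004 m and angle between the z axis of tube_mid and the z axis of feed, either way round below 0.06 rad), for 0.2 s.
At the end, for the whole second after the job is handed in: All glass blocks lie inside the hopper, the tray is back flat (within 0.08 rad), both collars are out, and the tube stands upright and locked in the feeder's coupling: its centre less than 63 mm above the coupling's underside and within 4 mm of its axis (all of step 3 and all of step 6 and value of joint tray below 0.08 rad and value of joint each of feed_collar, park_collar below 0.002 m); the robot touches nothing.
It fails at once if a bystander (vase, bowl, paperweight, paddle, jar, goblet or brush) is shoved more than 40 mm (distance of any of vase, bowl, paperweight, paddle, jar, goblet, brush from where it was at the start of the episode above 0.04 m).
It fails at once if a standing piece of glassware is tipped over (angle between any of vase, bowl, paperweight, jar, goblet's own z axis and vertical above 0.6 rad).
Of lump0, lump1, lump2, lump3, lump4 only 3 to 5 are there at a start; the rules pass over those that are not, and their reading is None.
At some moment in a run one of lump0, lump1, lump2, lump3, lump4 may be knocked a few centimetres aside while the robot is not near it.
It also fails if it takes over 210 s, if anything falls off the work surface, if the arm or the gripper's body presses on something with over 40 N, if the wrist force passes 120 N, or if a joint passes its speed limit or range.

### The arm

A 6-joint arm with a two-finger parallel gripper is mounted at the origin on the work surface. World frame = base frame: x ahead of the robot, y to its left, z up, the work surface at z = 0. Lengths are in m, angles in rad, forces in N, time in s.
With the tool pointing down it reaches from about 0.375 to 0.9 m from the base axis. Payload 3.1 kg.
Tool frame: the origin (TCP) lies on the centre line of the jaws, within the pads' length; the fingertips stand 22 mm ahead of it and the grasp point (between the pads) lies 3 mm ahead of it (env.tip_extent is the distance from the TCP to the fingertips, in m); z points along the fingers, y is the line along which they close (so a half turn about z gives the same grasp; the last joint's range is limited). The gripper opens to 87 mm and grips with 3 to 60 N. Pads are 19 mm wide; open, the fingers measure 117 mm over their backs; the gripper's body (75 mm by 190 mm) begins 51 mm behind the grasp point.
Start: joints at [1.119, 0.527, 1.433, -0, 1.181, -0.178], TCP at [0.168, 0.602, 0.22] pointing down, gripper open.
Joint ranges: [-3.08, 3.08], [-0.75, 2.2], [0.22, 2.44], [-1.43, 4.57], [0, 2.65], [-2.85, 2.85]. Speed limits (rad/s): [2.79, 2.79, 3.14, 3.14, 3.14, 3.14].

### API

Orientations are given as a rotation vector (axis times angle).
In Python, from rig import env gives the robot as it stands.
- The arm moves only by the tool drive_tool, never from a script. Its argument "plan" is a list that holds one entry, the list of rows, each a list of 4 numbers: the shift along the tool's x, y, z in cm, then the turn about the tool's z in degrees. A call has 1 to 12 rows; each row shifts and turns the commanded pose from where the row before left it, along the tool's axes as they then stand; what a row does not reach is not made up. A row lasts 1/12 s, in which the tool goes at most 41.7 mm and 7.16 degrees, less where a joint would pass 70% of its speed; a pose out of reach is approached as far as the arm can. A call is refused whole if a number of a shift passes 4.17 or a number of a turn 7.16, either way. A call with a gripper value outside its range is refused whole. "jaw" is the closure in counts, from 0 (fully open) to 255 (shut), set as the call begins (left out, the last holds). The fingers move at their own pace and stop on an object; "squeeze" is the grip in N (left out, the last holds). Time passes only in rows, so rows that do not move let the fingers close. It gives the time, the measured TCP pose, the force, the opening and the grip force at its end, in the units of the state.
- env.read_state(): the state, without advancing time (a new reading comes with each control period).
- env.camera(name): name is "side" or "top"; returns a dict with "color" (480x640x3 uint8, red, green, blue), "fx", "fy", "cx", "cy" (pixels), "k1" (the pictures are not rectified: a ray, as slopes to the right and down, at radius r is drawn at 1 + k1 r^2 times it, then the intrinsics apply), "T" (4x4, takes a point from camera to world coordinates). Camera axes: x right, y down, z forward; pixel columns grow to the right and rows downward; lengths in m; the calibration is good to about 2 mm. A picture is of the moment at which its call begins. There is no depth.
- env.close_job(): hands the job in; it is judged then, once.
The state is a dict: "t": time; "joint_positions": joint angles; "dq": joint speeds; "tau": joint torques, N m; "tcp_pos": TCP position; "eef_rot": TCP orientation; "contact_force": force on the tool from outside, world axes, zero at the start; "moment": the same for the moment, N m; "opening": opening from 0.0 (shut) to 1.0 (fully open); "grasp_force": force on a finger pad.
Only numpy, scipy, OpenCV 4.12 (cv2) and the standard library are available. Lean on these libraries where they do the work, as an engineer would, in place of code of your own. Each camera call takes 0.05 s, during which the arm holds its last target. There are 200 camera calls.

## Working session

There is one attempt and no reset: what is moved stays moved. The work goes in short steps, Python scripts to look and compute and a tool call to move; the robot and the scene stay as the last step left them, time stands still between calls to the robot, and variables do not carry over. Pictures are saved under pics/ and viewed, at most 16 in all, crops included, and the job is handed in when it is done.

Besides the shell and the picture viewer there is one more tool, called after ">>>" as name(argument=value, ...), one argument or row to a line, values as JSON. drive_tool: Moves the arm, as the interface text tells. Its arguments: {"type":"object","properties":{"plan":{"type":"array","items":{"type":"array","items":{"type":"array","items":{"type":"number"}}}},"jaw":{"type":"number"},"squeeze":{"type":"number"}},"required":["plan"]}

```bash
ls; mkdir -p pics
python3 - <<'E'
from rig import env
import cv2,numpy as np
for n in("top","side"):
    c=env.camera(n); cv2.imwrite(f"pics/{n}0.png",c["color"][:,:,::-1]); print(n,c["fx"],c["fy"],c["cx"],c["cy"],c["k1"],np.round(c["T"],4).tolist())
s=env.read_state();print(s, env.tip_extent)
E
```

```text
pics
top 602.3738654634151 602.3738654634151 323.69095192592397 234.87324144859807 0.06604145801953222 [[0.0113, -0.9842, 0.1765, 0.2035], [-0.9999, -0.0117, -0.0013, 0.0539], [0.0033, -0.1765, -0.9843, 1.4751], [0.0, 0.0, 0.0, 1.0]]
side 443.80608682432694 443.80608682432694 315.14179021701386 239.3249573516717 -0.024286562981459335 [[0.8657, -0.2873, 0.4099, 0.0066], [-0.5002, -0.4669, 0.7292, -0.7743], [-0.0182, -0.8363, -0.5479, 0.716], [0.0, 0.0, 0.0, 1.0]]
{'t': 0.1, 'joint_positions': array([ 1.11948250e+00,  5.28385128e-01,  1.43374037e+00, -8.32222811e-06,
        1.18140710e+00, -1.78515816e-01]), 'dq': array([ 0.0008065 , -0.0001858 , -0.00312754, -0.00150582, -0.00186272,
       -0.00171723]), 'tau': array([-2.27855708e-04, -4.40985131e+01, -1.77151465e+01,  6.34789257e-02,
        5.34265896e-02, -2.62996093e-05]), 'tcp_pos': array([0.16808766, 0.60129904, 0.21897292]), 'eef_rot': array([-4.27096820e-01, -3.11182507e+00,  2.90060077e-03]), 'contact_force': array([ 0.19317686, -0.09186515, -0.45431192]), 'moment': array([ 0.03621846, -0.0670136 ,  0.00935872]), 'grasp_force': 0.0, 'opening': 1.0006114160569153} 0.022
```

View pics/top0.png

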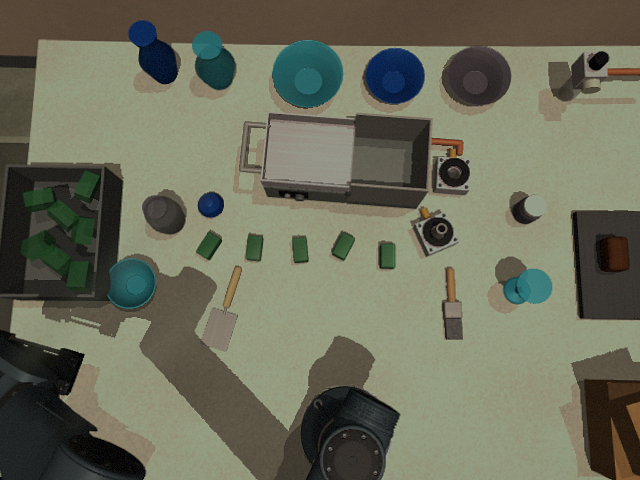

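View pics/side0.png

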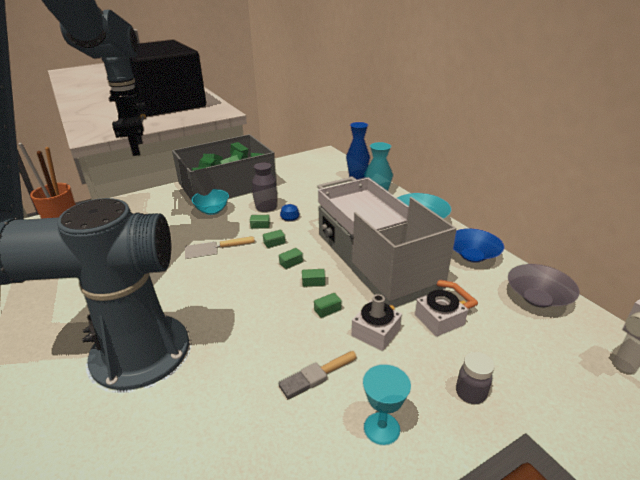

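Top picture: five blocks at about (209,245), (255,247), (301,249), (343,245) and (387,255). The tray handle is at (253,147), the hopper at (392,160), the parked tube at (437,231) and the feeder coupling at (454,172).

```bash
cat > h.py <<'E'
from rig import env
import cv2,numpy as np
from scipy.spatial.transform import Rotation as R
from scipy.optimize import minimize
def px(c,P):
    P=np.atleast_2d(P); q=(P-c["T"][:3,3])@c["T"][:3,:3]
    s=q[:,:2]/q[:,2:]; s=s*(1+c["k1"]*(s**2).sum(1,keepdims=True))
    return s*c["fx"]+[c["cx"],c["cy"]]
def at(c,uv,z):
    "world point at height z for pixel uv"
    d=(np.array(uv,float)-[c["cx"],c["cy"]])/c["fx"]; s=d.copy()
    for _ in range(20): s=d/(1+c["k1"]*(s@s))
    r=c["T"][:3,:3]@[*s,1]; o=c["T"][:3,3]
    return o+r*(z-o[2])/r[2]
def green(c):
    h=cv2.cvtColor(c["color"],cv2.COLOR_RGB2HSV)
    return cv2.inRange(h,(50,110,25),(75,255,255))
B=np.array([[x,y,z] for x in(-.03,.03) for y in(-.018,.018) for z in(0,.034)])
def lumps(c,z0=0,roi=(150,225,420,275)):
    m=green(c); k=np.zeros_like(m); k[roi[1]:roi[3],roi[0]:roi[2]]=255; m&=k
    n,l,st,ce=cv2.connectedComponentsWithStats(m); out=[]
    for i in range(1,n):
        if st[i,4]<120: continue
        b=(l==i).astype(np.float32); x0,y0=st[i,:2]-15; S=6
        w=cv2.resize(b[y0:y0+70,x0:x0+70],None,fx=S,fy=S)>.5
        p0=at(c,ce[i],z0+.02)
        def cost(p):
            P=B@R.from_euler('z',p[2]).as_matrix().T+[p[0],p[1],z0]
            u=cv2.convexHull(((px(c,P)-[x0,y0]+.5)*S).astype(np.float32)).astype(np.int32)
            g=cv2.fillConvexPoly(np.zeros(w.shape,np.uint8),u,1)>0
            return 1-(g&w).sum()/(g|w).sum()
        best=min((minimize(cost,[*p0[:2],a],method='Nelder-Mead',options=dict(initial_simplex=[[*p0[:2],a],[p0[0]+.01,p0[1],a],[p0[0],p0[1]+.01,a],[p0[0],p0[1],a+.3]])) for a in(0,.8,1.57,2.36)),key=lambda r:r.fun)
        out.append((best.x[0],best.x[1],np.degrees(best.x[2])%180,1-best.fun,st[i,4]))
    return sorted(out,key=lambda o:o[1])
def go(x,y,z,yaw=None,frm=None):
    """shift (cm, tool axes) + turn (deg) to reach xyz with closing line (tool y) at world angle yaw deg"""
    s=env.read_state(); M=R.from_rotvec(s["eef_rot"]).as_matrix()
    p=s["tcp_pos"] if frm is None else np.array(frm)
    cur=np.degrees(np.arctan2(M[1,1],M[0,1]))
    t=0 if yaw is None else ((cur-yaw+90)%180-90)
    print("shift cm",np.round(M.T@(np.array([x,y,z])-p)*100,2),"turn",round(t,1),"cur yaw",round(cur,1),"j6",round(s["joint_positions"][5],2))
E
python3 - <<'E'
from h import *
c=env.camera("top")
for o in lumps(c): print(np.round(o,3))
print("park",at(c,(437,231),.101),"feed",at(c,(454,172),.062),"handle",at(c,(247,147),.132))
im=c["color"][95:275,225:485,::-1]; cv2.imwrite("pics/f1.png",cv2.resize(im,None,fx=3,fy=3,interpolation=cv2.INTER_CUBIC))
E
```

```text
park [ 0.46212362 -0.21017689  0.101     ] feed [ 0.61528279 -0.26163782  0.062     ] handle [0.64926634 0.23239234 0.132     ]
```

View pics/f1.png

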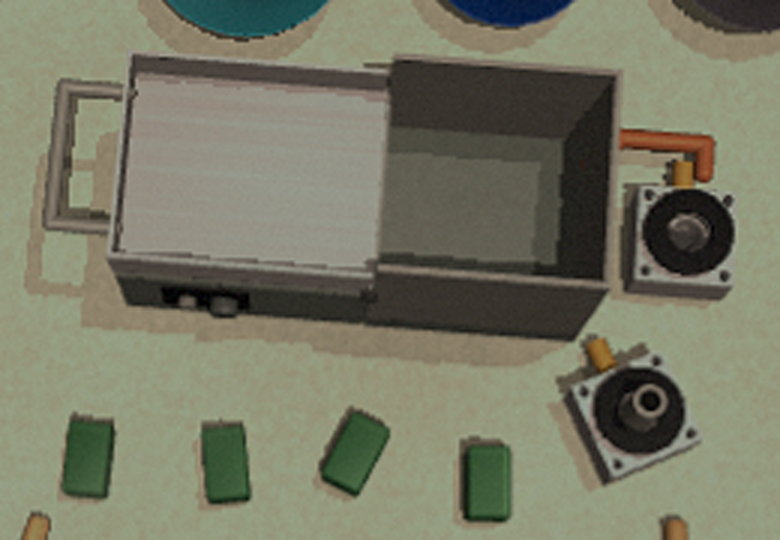

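Crop (3x, offset 225,95): tube top at (650,402), feed collar at (689,232), hopper rim corners at (392,58), (620,72) and (607,288), and handle bar ends at (62,85) and (50,226).

```bash
sed -i 's/(50,110,25),(75,255,255)/(45,90,25),(85,255,200)/' h.py
python3 - <<'E'
from h import *
c=env.camera("top")
h=cv2.cvtColor(c["color"],cv2.COLOR_RGB2HSV); print(h[247,255],h[249,301],h[260,280])
for o in lumps(c): print(np.round(o,3))
f=lambda u,v,z:at(c,(225+(u+.5)/3-.5,95+(v+.5)/3-.5),z)[:2]
for n,u,v,z in [("tubetop",650,402,.101),("parkcollar",640,410,.062),("feed",689,232,.062),("hTL",392,58,.18),("hTR",620,72,.18),("hBR",607,288,.18),("h1",62,85,.132),("h2",50,226,.132),("tTL",132,56,.15),("tBL",112,258,.15)]: print(n,np.round(f(u,v,z),4))
E
```

```text
[56 93 85] [57 93 85] [ 39  42 159]
[ 4.14000e-01 -1.03000e-01  1.76166e+02  7.46000e-01  3.15000e+02]
[4.3800e-01 4.0000e-03 1.5451e+02 7.9900e-01 3.1900e+02]
[4.270e-01 1.090e-01 7.629e+00 8.030e-01 3.160e+02]
[4.32000e-01 2.22000e-01 1.76558e+02 5.91000e-01 2.54000e+02]
[4.35000e-01 3.33000e-01 1.46299e+02 8.38000e-01 3.78000e+02]
tubetop [ 0.4677 -0.2203]
parkcollar [ 0.4687 -0.22  ]
feed [ 0.6153 -0.2624]
hTL [ 0.714  -0.0161]
hTR [ 0.7046 -0.1873]
hBR [ 0.5377 -0.1749]
h1 [0.7074 0.2381]
h2 [0.5939 0.2437]
tTL [0.7249 0.1826]
tBL [0.5643 0.1935]
```

```bash
sed -i 's/(45,90,25),(85/(45,62,20),(85/' h.py
python3 - <<'E'
from h import *
c=env.camera("top")
for o in lumps(c): print(np.round(o,3))
go(.435,.333,.1,56)
E
```

```text
[ 4.14000e-01 -1.02000e-01  1.76646e+02  8.45000e-01  3.62000e+02]
[4.38000e-01 4.00000e-03 1.54648e+02 8.96000e-01 3.64000e+02]
[4.280e-01 1.090e-01 7.291e+00 8.790e-01 3.510e+02]
[4.31000e-01 2.21000e-01 1.76962e+02 8.71000e-01 3.77000e+02]
[4.35000e-01 3.32000e-01 1.46803e+02 8.83000e-01 3.99000e+02]
shift cm [-32.93 -18.67  11.95] turn 18.4 cur yaw 74.4 j6 -0.18
```

>>> drive_tool(
  plan=[
    [[-3,-1.7,0.5,0],[-3,-1.7,1,0],[-3,-1.7,1,0],[-3,-1.7,1,0],[-3,-1.7,1,0],[-3,-1.7,1,0],[-3,-1.7,1,0],[-3,-1.7,1,0],[-3,-1.7,1,0],[-3,-1.7,1,0],[-2.93,-1.67,0.5,0],[0,0,0,6]],
  ],
  jaw=75,
  squeeze=25,
)

```text
t: 1.25
tcp_pos: [0.4398, 0.3295, 0.1188]
eef_rot: [0.599, 3.082, -0.002]
contact_force: [1.1, 0.5, -0.5]
opening: 0.71
grasp_force: 0.0
```

>>> drive_tool(
  plan=[
    [[0,0,0,6],[0,0,0,5.6],[0,0,0,0],[0,0,0,0]],
  ],
)

```text
t: 1.58
tcp_pos: [0.4352, 0.3333, 0.1198]
eef_rot: [-0.895, -3.011, 0.0]
contact_force: [-0.2, -0.3, 0.5]
opening: 0.706
grasp_force: 0.0
```

Run:
```python
from h import *
go(.435,.332,.025,56.8)
print(env.read_state()["opening"])
```

```text
shift cm [-0.05 -0.12  9.48] turn 0.1 cur yaw 56.9 j6 -0.54
0.7060152051462321
```

>>> drive_tool(
  plan=[
    [[0,-0.1,3,0],[0,0,3,0],[0,0,2.4,0],[0,0,1.0,0],[0,0,0,0],[0,0,0,0]],
  ],
)

```text
t: 2.08
tcp_pos: [0.4341, 0.3324, 0.0257]
eef_rot: [-0.896, -3.01, 0.002]
contact_force: [-1.7, -1.4, -0.1]
opening: 0.703
grasp_force: 0.0
```

>>> drive_tool(
  plan=[
    [[0,0,0,0],[0,0,0,0],[0,0,0,0],[0,0,0,0],[0,0,-3,0],[0,0,-4,0],[0,0,-4,0],[0,0,-4,0],[0,0,-4,0],[0,0,0,0]],
  ],
  jaw=255,
)

```text
t: 2.92
tcp_pos: [0.4398, 0.3354, 0.2249]
eef_rot: [0.894, 2.997, 0.021]
contact_force: [0.8, 0.5, 0.6]
opening: 0.052
grasp_force: 0.0
```

```bash
cat >> h.py <<'E'
fy=np.array([.055,.9985]); fx=np.array([.9985,-.055]); O=np.array([.635,-.0105])
def slot(i,z=.22):
    u,v=[(-.038,.054),(.038,.054),(-.038,-.003),(.038,-.003),(0,-.06)][i]
    p=O+fx*u+fy*(.1+v); print("slot",p); go(*p,z,86.9)
E
python3 - <<'E'
from h import *
print(env.read_state()["opening"]); slot(1)
E
```

```text
0.051606839085497846
slot [0.681413 0.141179]
shift cm [-30.84  -3.03   0.74] turn -30.1 cur yaw 56.8 j6 -0.54
```

Run:
```python
from h import *
c=env.camera("top"); s=env.read_state(); print(s["t"],s["tcp_pos"],s["opening"])
for o in lumps(c): print(np.round(o,3))
cv2.imwrite("pics/t2.png",cv2.resize(c["color"][130:330,140:400,::-1],None,fx=3,fy=3))
```

```text
2.9667 [0.43811126 0.33443881 0.22155186] 0.02947975816886693
[ 4.14000e-01 -1.03000e-01  1.76441e+02  8.53000e-01  3.65000e+02]
[4.38000e-01 4.00000e-03 1.53648e+02 8.98000e-01 3.63000e+02]
[4.280e-01 1.090e-01 8.519e+00 8.770e-01 3.500e+02]
[4.31000e-01 2.22000e-01 1.76241e+02 8.87000e-01 3.84000e+02]
```

View pics/t2.png

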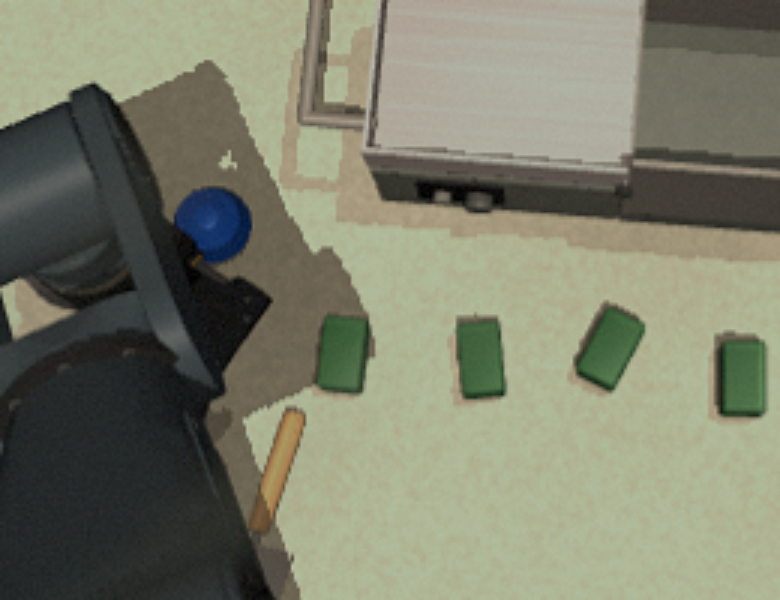

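The arm covers the first block. The jaws probably closed too slowly to catch it. I'll take the next block with a longer closing pause and check this one from there.

Run:
```python
from h import *
go(.431,.2215,.12,86.5)
```

```text
shift cm [-5.52 -9.96 10.08] turn -29.7 cur yaw 56.8 j6 -0.54
```

>>> drive_tool(
  plan=[
    [[-1.4,-2.5,0,0],[-1.4,-2.5,0,0],[-1.4,-2.5,0,0],[-1.32,-2.46,2,0],[0,0,2,-6],[0,0,2,-6],[0,0,2,-6],[0,0,2.08,-6],[0,0,0,-5.7],[0,0,0,0],[0,0,0,0]],
  ],
  jaw=75,
)

```text
t: 3.88
tcp_pos: [0.4259, 0.2189, 0.1144]
eef_rot: [-0.101, -3.139, 0.0]
contact_force: [0.4, 0.3, 0.2]
opening: 0.688
grasp_force: 0.0
```

Run:
```python
from h import *
go(.431,.2215,.025,86.5); print(env.read_state()["opening"])
c=env.camera("top")
for o in lumps(c): print(np.round(o,3))
```

```text
shift cm [-0.5   0.29  8.94] turn -0.2 cur yaw 86.3 j6 -1.27
0.687928840895866
[ 4.13000e-01 -1.02000e-01  1.77496e+02  8.58000e-01  3.67000e+02]
[4.38000e-01 5.00000e-03 1.53213e+02 8.99000e-01 3.65000e+02]
[4.290e-01 1.100e-01 8.071e+00 8.750e-01 3.490e+02]
```

>>> drive_tool(
  plan=[
    [[-0.5,0.3,3,0],[0,0,3,0],[0,0,2,0],[0,0,0.9,0],[0,0,0,0],[0,0,0,0]],
  ],
)

```text
t: 4.43
tcp_pos: [0.4317, 0.2218, 0.0264]
eef_rot: [0.098, 3.14, 0.0]
contact_force: [0.2, -0.6, 0.2]
opening: 0.703
grasp_force: 0.0
```

>>> drive_tool(
  plan=[
    [[0,0,0,0],[0,0,0,0],[0,0,0,0],[0,0,0,0],[0,0,0,0],[0,0,0,0]],
  ],
  jaw=255,
)

```text
t: 4.93
tcp_pos: [0.4319, 0.2219, 0.0267]
eef_rot: [0.097, 3.139, 0.001]
contact_force: [-0.8, 1.1, 4.5]
opening: 0.41
grasp_force: 25.0
```

Gripped. I'll lift it and go to the tray.

>>> drive_tool(
  plan=[
    [[0,0,-3,0],[0,0,-4,0],[0,0,-4,0],[0,0,-4,0],[0,0,-4,0],[0,0,0,0],[0,0,0,0]],
  ],
)

```text
t: 5.52
tcp_pos: [0.4327, 0.222, 0.2183]
eef_rot: [0.096, 3.134, 0.002]
contact_force: [-1.2, 0.1, -1.4]
opening: 0.408
grasp_force: 25.0
```

Run:
```python
from h import *
print(env.read_state()["opening"]);slot(1)
```

```text
0.40776444674212314
slot [0.681413 0.141179]
shift cm [-25.32  -6.54  -0.04] turn -0.4 cur yaw 86.5 j6 -1.27
```

>>> drive_tool(
  plan=[
    [[-3.5,-0.93,0,0],[-3.6,-0.93,0,0],[-3.6,-0.93,0,0],[-3.6,-0.93,0,0],[-3.6,-0.93,0,0],[-3.6,-0.93,0,0],[-3.8,-0.96,0,0],[0,0,0,0],[0,0,3,0],[0,0,3,0],[0,0,1.5,0],[0,0,0,0]],
  ],
)

```text
t: 6.52
tcp_pos: [0.6769, 0.1403, 0.1358]
eef_rot: [-0.097, -3.131, 0.001]
contact_force: [0.1, -0.3, -2.0]
opening: 0.408
grasp_force: 25.0
```

>>> drive_tool(
  plan=[
    [[0,0,0.2,0],[0,0,0,0]],
  ],
)

```text
t: 6.68
tcp_pos: [0.6782, 0.1407, 0.1364]
eef_rot: [-0.097, -3.135, 0.001]
contact_force: [0.0, -0.4, -1.1]
opening: 0.408
grasp_force: 25.0
```

>>> drive_tool(
  plan=[
    [[0,0,0,0],[0,0,0,0],[0,0,0,0],[0,0,-2,0],[0,0,-4,0],[0,0,-3,0],[0,0,0,0],[0,0,0,0]],
  ],
  jaw=115,
)

```text
t: 7.35
tcp_pos: [0.6816, 0.1409, 0.2326]
eef_rot: [0.096, 3.133, 0.001]
contact_force: [0.2, -0.2, -0.7]
opening: 0.549
grasp_force: 0.0
```

Run:
```python
from h import *
c=env.camera("top")
for o in lumps(c): print(np.round(o,3))
print("tray");
for o in lumps(c,.112,(250,110,360,200)): print(np.round(o,3))
go(.429,.11,.12,98)
cv2.imwrite("pics/t3.png",cv2.resize(c["color"][90:330,140:400,::-1],None,fx=2.5,fy=2.5))
```

```text
[ 4.1400e-01 -1.0300e-01  1.7795e+02  8.5100e-01  3.6400e+02]
[4.3800e-01 5.0000e-03 1.5448e+02 9.0200e-01 3.6600e+02]
tray
shift cm [24.89 -4.63 10.97] turn -11.5 cur yaw 86.5 j6 -1.47
```

View pics/t3.png

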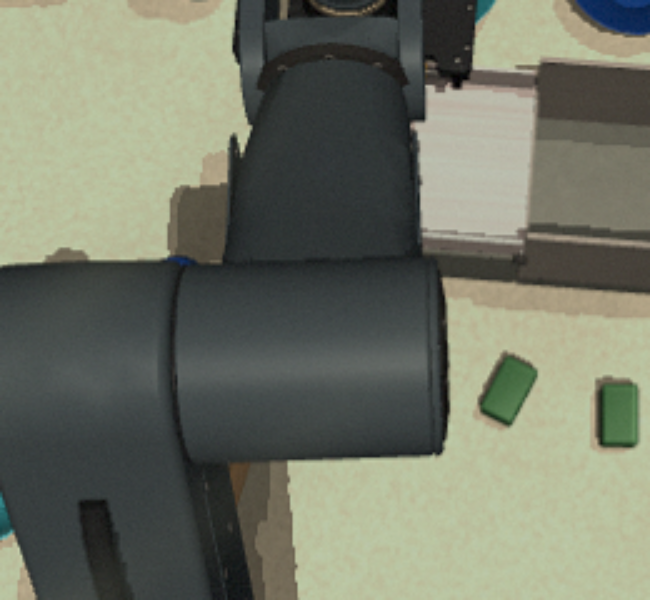

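>>> drive_tool(
  plan=[
    [[3.5,-0.66,0,0],[3.6,-0.66,0,0],[3.6,-0.66,0,0],[3.6,-0.66,0,0],[3.6,-0.66,0,0],[3.6,-0.66,2,0],[3.39,-0.67,2,0],[0,0,2,-6],[0,0,2,-5.5],[0,0,2.5,0],[0,0,0,0],[0,0,0,0]],
  ],
  jaw=75,
)

```text
t: 8.4
tcp_pos: [0.4266, 0.1099, 0.1226]
eef_rot: [0.217, -3.128, -0.001]
contact_force: [0.2, -0.4, 0.6]
opening: 0.707
grasp_force: 0.0
```

Run:
```python
from h import *
go(.429,.1095,.025,98); s=env.read_state(); print(s["opening"],np.round(s["dq"],2))
c=env.camera("top")
for o in lumps(c): print(np.round(o,3))
print("tray");
for o in lumps(c,.112,(250,110,360,200)): print(np.round(o,3))
```

```text
shift cm [-0.29 -0.08  9.76] turn -0.1 cur yaw 97.9 j6 -1.71
0.7071454863191372 [ 0.   -0.04 -0.04  0.    0.01  0.  ]
[ 4.14000e-01 -1.03000e-01  1.77561e+02  8.46000e-01  3.62000e+02]
[4.37000e-01 5.00000e-03 1.53142e+02 6.96000e-01 2.83000e+02]
[  0.447   0.331  58.917   0.451 195.   ]
tray
[6.75e-01 1.38e-01 9.50e-02 8.64e-01 4.20e+02]
```

>>> drive_tool(
  plan=[
    [[-0.3,-0.1,3,0],[0,0,3,0],[0,0,2.5,0],[0,0,1.2,0],[0,0,0,0],[0,0,0,0]],
  ],
)

```text
t: 8.95
tcp_pos: [0.4323, 0.1094, 0.0275]
eef_rot: [-0.218, 3.134, -0.0]
contact_force: [0.5, -0.2, 0.3]
opening: 0.705
grasp_force: 0.0
```

>>> drive_tool(
  plan=[
    [[0,0,0,0],[0,0,0,0],[0,0,0,0],[0,0,0,0],[0,0,0,0],[0,0,0,0]],
  ],
  jaw=255,
)

```text
t: 9.45
tcp_pos: [0.4321, 0.1095, 0.0277]
eef_rot: [-0.218, 3.133, 0.0]
contact_force: [-0.3, 0.8, 6.7]
opening: 0.406
grasp_force: 25.0
```

>>> drive_tool(
  plan=[
    [[0,0,-3,0],[0,0,-4,0],[0,0,-4,5.5],[0,0,-4,5.5],[0,0,-4,0],[0,0,0,0],[0,0,0,0]],
  ],
)

```text
t: 10.03
tcp_pos: [0.4331, 0.1093, 0.2192]
eef_rot: [0.082, 3.134, -0.0]
contact_force: [0.2, 0.4, -1.2]
opening: 0.403
grasp_force: 25.0
```

Run:
```python
from h import *
print(env.read_state()["opening"]);slot(3);slot(0);slot(2);slot(4)
```

```text
0.4031385545362645
slot [0.678278  0.0842645]
shift cm [-24.62  -1.21   0.07] turn 0.1 cur yaw 87.0 j6 -1.52
slot [0.605527 0.145359]
shift cm [-17.03   4.51   0.03] turn 0.1 cur yaw 87.0 j6 -1.52
slot [0.602392  0.0884445]
shift cm [-17.02  -1.19   0.02] turn 0.1 cur yaw 87.0 j6 -1.52
slot [0.6372  0.02944]
shift cm [-20.8   -6.9    0.05] turn 0.1 cur yaw 87.0 j6 -1.52
```

>>> drive_tool(
  plan=[
    [[-3.5,-0.2,0,0],[-3.5,-0.2,0,0],[-3.5,-0.2,0,0],[-3.5,-0.2,0,0],[-3.5,-0.2,0,0],[-3.5,-0.2,0,0],[-3.6,-0.3,0,0],[0,0,0,0],[0,0,3,0],[0,0,3,0],[0,0,1.5,0],[0,0,0.2,0]],
  ],
)

```text
t: 11.03
tcp_pos: [0.6737, 0.0812, 0.1353]
eef_rot: [-0.083, -3.132, 0.0]
contact_force: [-2.0, -0.8, 5.1]
opening: 0.408
grasp_force: 25.0
```

>>> drive_tool(
  plan=[
    [[0,0,0,0],[0,0,0,0]],
  ],
)

```text
t: 11.2
tcp_pos: [0.6748, 0.0813, 0.1373]
eef_rot: [-0.083, -3.136, -0.0]
contact_force: [-0.2, 0.6, -1.0]
opening: 0.409
grasp_force: 25.0
```

>>> drive_tool(
  plan=[
    [[0,0,0,0],[0,0,0,0],[0,0,0,0],[0,0,-2,0],[0,0,-4,0],[0,0,-3,0],[0,0,0,0],[0,0,0,0]],
  ],
  jaw=115,
)

```text
t: 11.87
tcp_pos: [0.6783, 0.0813, 0.2334]
eef_rot: [0.083, 3.134, -0.0]
contact_force: [0.1, 0.2, -0.4]
opening: 0.55
grasp_force: 0.0
```

Run:
```python
from h import *
go(.4375,.0045,.12,64)
```

```text
shift cm [23.72 -8.94 11.18] turn 23.0 cur yaw 87.0 j6 -1.56
```

>>> drive_tool(
  plan=[
    [[3.5,-1.3,0,0],[3.5,-1.3,0,0],[3.5,-1.3,0,0],[3.5,-1.3,0,0],[3.5,-1.3,0,0],[3.5,-1.3,2,0],[2.72,-1.14,2,0],[0,0,2,6],[0,0,2,6],[0,0,2.5,6],[0,0,0,5],[0,0,0,0]],
  ],
  jaw=75,
)

```text
t: 12.87
tcp_pos: [0.4332, 0.0053, 0.1233]
eef_rot: [-0.709, -3.054, -0.0]
contact_force: [0.3, 0.3, -0.0]
opening: 0.709
grasp_force: 0.0
```

Run:
```python
from h import *
go(.4375,.0045,.025,64); s=env.read_state(); print(s["opening"])
c=env.camera("top")
for o in lumps(c): print(np.round(o,3))
print("tray");
for o in lumps(c,.112,(250,110,360,200)): print(np.round(o,3))
```

```text
shift cm [-0.48  0.13  9.83] turn -0.1 cur yaw 63.9 j6 -1.36
0.7089145937634797
tray
[6.72000e-01 8.00000e-02 1.77808e+02 8.66000e-01 4.12000e+02]
[6.78000e-01 1.38000e-01 1.79938e+02 8.64000e-01 4.20000e+02]
```

>>> drive_tool(
  plan=[
    [[-0.3,0.1,3,0],[0,0,3,0],[0,0,2.5,0],[0,0,1.3,0],[0,0,0,0],[0,0,0,0]],
  ],
)

```text
t: 13.42
tcp_pos: [0.4386, 0.0045, 0.0272]
eef_rot: [-0.705, -3.06, -0.0]
contact_force: [0.3, 1.0, -0.1]
opening: 0.708
grasp_force: 0.0
```

>>> drive_tool(
  plan=[
    [[0,0,0,0],[0,0,0,0],[0,0,0,0],[0,0,0,0],[0,0,0,0],[0,0,0,0]],
  ],
  jaw=255,
)

```text
t: 13.92
tcp_pos: [0.4392, 0.0043, 0.028]
eef_rot: [0.707, 3.059, 0.0]
contact_force: [-0.1, 0.9, 6.0]
opening: 0.411
grasp_force: 25.0
```

>>> drive_tool(
  plan=[
    [[0,0,-3,0],[0,0,-4,0],[0,0,-4,-6],[0,0,-4,-6],[0,0,-4,-6],[0,0,0,-5],[0,0,0,0]],
  ],
)

```text
t: 14.5
tcp_pos: [0.44, 0.0041, 0.2198]
eef_rot: [0.08, 3.134, -0.002]
contact_force: [-0.7, 0.1, -2.0]
opening: 0.407
grasp_force: 25.0
```

Run:
```python
from h import *
print(env.read_state()["opening"]);slot(2)
```

```text
0.40661435899476556
slot [0.602392  0.0884445]
shift cm [-15.78   9.25   0.07] turn 0.2 cur yaw 87.1 j6 -1.77
```

>>> drive_tool(
  plan=[
    [[-3.1,1.7,0,0],[-3.1,1.7,0,0],[-3.2,1.8,0,0],[-3.2,1.8,0,0],[-3.2,1.7,0,0],[0,0,0,0],[0,0,3,0],[0,0,3,0],[0,0,1.5,0],[0,0,0.3,0],[0,0,0,0],[0,0,0,0]],
  ],
)

```text
t: 15.5
tcp_pos: [0.5992, 0.0828, 0.1373]
eef_rot: [-0.086, -3.136, 0.0]
contact_force: [-0.4, 0.9, -1.8]
opening: 0.408
grasp_force: 25.0
```

>>> drive_tool(
  plan=[
    [[0,0,0,0],[0,0,0,0],[0,0,0,0],[0,0,-2,0],[0,0,-4,0],[0,0,-3,0],[0,0,0,0],[0,0,0,0]],
  ],
  jaw=115,
)

```text
t: 16.17
tcp_pos: [0.6026, 0.0829, 0.232]
eef_rot: [0.083, 3.135, -0.0]
contact_force: [-1.0, -0.4, 0.0]
opening: 0.55
grasp_force: 0.0
```

Run:
```python
from h import *
go(.414,-.103,.12,87.5)
c=env.camera("top")
for o in lumps(c): print(np.round(o,3))
```

```text
shift cm [ 17.91 -19.56  11.09] turn -0.5 cur yaw 87.0 j6 -1.56
[ 3.87000e-01 -9.00000e-02  1.75511e+02  6.07000e-01  2.58000e+02]
```

Run:
```python
from h import *
for n in("side","top"):
    c=env.camera(n); m=green(c); k,l,st,ce=cv2.connectedComponentsWithStats(m)
    print(n,px(c,[[.414,-.103,.017],[.387,-.09,.017],[.447,.331,.017]]).round(1).tolist())
    for i in range(1,k):
        if st[i,4]>100: print(st[i],ce[i].round(1))
    cv2.imwrite(f"pics/{n}4.png",c["color"][:,:,::-1])
```

```text
side [[327.8, 305.1], [315.0, 305.9], [263.7, 220.5]]
[192 142  57  29 600] [223.2 156.3]
[338 186  47  32 831] [363.2 201. ]
[250 215  19  14 246] [259.2 221.2]
[298 295  28  24 463] [311.6 306.2]
top [[386.9, 256.1], [381.7, 267.1], [209.7, 240.8]]
[ 74 170  27  33 583] [ 87.2 186.1]
[  22  187   73   58 1753] [ 60.3 214.2]
[  20  230   74   61 1939] [ 57.5 259.9]
[374 257  16  26 369] [381.8 269.6]
```

View pics/side4.png

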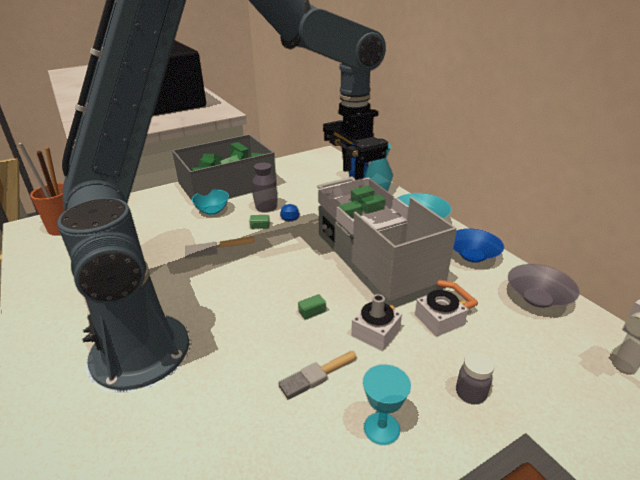

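The side picture shows the near block has been knocked to (312,306), with lump 4 still at (259,221) and three blocks in the tray.

```bash
sed -i 's/roi=(150,225,420,275)/roi=(150,225,420,310)/' h.py
python3 - <<'E'
from h import *
c=env.camera("top")
for o in lumps(c): print(np.round(o,3)); go(o[0],o[1],.12,o[2]+90); p=o
E
```

```text
[ 3.80000e-01 -9.00000e-02  1.77476e+02  8.70000e-01  3.71000e+02]
shift cm [ 21.   -18.39  10.85] turn -0.5 cur yaw 87.0 j6 -1.56
```

>>> drive_tool(
  plan=[
    [[2.6,-2.3,0,0],[2.6,-2.3,0,0],[2.6,-2.3,0,0],[2.6,-2.3,0,0],[2.6,-2.3,0,0],[2.6,-2.3,2,0],[2.6,-2.3,2,0],[2.5,-2.3,2,0],[0,0,2.5,0],[0,0,2.2,-0.5],[0,0,0,0],[0,0,0,0]],
  ],
  jaw=75,
)

```text
t: 17.37
tcp_pos: [0.3834, -0.0894, 0.1213]
eef_rot: [-0.07, -3.136, -0.004]
contact_force: [-0.5, 0.4, -0.1]
opening: 0.706
grasp_force: 0.0
```

Run:
```python
from h import *
go(.382,-.09,.025,87.5); s=env.read_state(); print(s["opening"])
c=env.camera("top")
for o in lumps(c): print(np.round(o,3))
print("tray");
for o in lumps(c,.112,(250,110,360,200)): print(np.round(o,3))
```

```text
shift cm [ 0.1  -0.09  9.63] turn -0.1 cur yaw 87.4 j6 -2.04
0.7057866794647666
[4.34000e-01 3.32000e-01 1.48304e+02 8.83000e-01 4.00000e+02]
tray
[6.71000e-01 8.00000e-02 1.77822e+02 8.69000e-01 4.13000e+02]
[5.98000e-01 8.10000e-02 1.77921e+02 8.31000e-01 3.94000e+02]
[6.76e-01 1.39e-01 1.96e-01 8.64e-01 4.20e+02]
```

>>> drive_tool(
  plan=[
    [[0.1,-0.1,3,0],[0,0,3,0],[0,0,2.5,0],[0,0,1.1,0],[0,0,0,0],[0,0,0,0]],
  ],
)

```text
t: 17.92
tcp_pos: [0.3844, -0.0908, 0.0268]
eef_rot: [0.068, 3.14, -0.001]
contact_force: [-0.1, 0.2, -0.1]
opening: 0.706
grasp_force: 0.0
```

>>> drive_tool(
  plan=[
    [[0,0,0,0],[0,0,0,0],[0,0,0,0],[0,0,0,0],[0,0,0,0],[0,0,0,0]],
  ],
  jaw=255,
)

```text
t: 18.42
tcp_pos: [0.3838, -0.0909, 0.0269]
eef_rot: [0.07, 3.14, -0.001]
contact_force: [0.6, 1.7, 7.0]
opening: 0.402
grasp_force: 25.0
```

>>> drive_tool(
  plan=[
    [[0,0,-3,0],[0,0,-4,0],[0,0,-4,0],[0,0,-4,0],[0,0,-4,0],[0,0,-1,0],[0,0,0,0],[0,0,0,0]],
  ],
)

```text
t: 19.08
tcp_pos: [0.3832, -0.0907, 0.2265]
eef_rot: [0.069, 3.14, -0.001]
contact_force: [-1.2, 0.2, -1.0]
opening: 0.409
grasp_force: 25.0
```

Run:
```python
from h import *
print(env.read_state()["opening"]);slot(4,.23);slot(0,.23)
```

```text
0.40892466957727774
slot [0.6372  0.02944]
shift cm [-24.84  13.12  -0.34] turn 0.6 cur yaw 87.5 j6 -2.04
slot [0.605527 0.145359]
shift cm [-21.16  24.56  -0.34] turn 0.6 cur yaw 87.5 j6 -2.04
```

>>> drive_tool(
  plan=[
    [[-3.1,1.5,0,0],[-3.1,1.5,0,0],[-3.1,1.5,0,0],[-3.1,1.5,0,0],[-3.1,1.5,0,0],[-3.1,1.5,0,0],[-3.1,1.5,0,0],[-3.1,1.6,0,0],[0,0,0,0.6],[0,0,3,0],[0,0,3,0],[0,0,2.3,0]],
  ],
)

```text
t: 20.08
tcp_pos: [0.6335, 0.0195, 0.1381]
eef_rot: [-0.085, -3.132, -0.001]
contact_force: [-3.0, 1.8, 27.8]
opening: 0.411
grasp_force: 25.0
```

>>> drive_tool(
  plan=[
    [[0,0,0.4,0],[0,0,0,0],[0,0,0,0]],
  ],
)

```text
t: 20.33
tcp_pos: [0.6345, 0.0191, 0.1362]
eef_rot: [-0.086, -3.134, -0.001]
contact_force: [0.0, -0.3, -0.9]
opening: 0.413
grasp_force: 25.0
```

>>> drive_tool(
  plan=[
    [[0,0,0,0],[0,0,0,0],[0,0,0,0],[0,0,-2,0],[0,0,-4,0],[0,0,-3,0],[0,0,0,0],[0,0,0,0]],
  ],
  jaw=130,
)

```text
t: 21.0
tcp_pos: [0.6383, 0.0189, 0.2323]
eef_rot: [0.086, 3.134, -0.001]
contact_force: [0.2, 0.1, -0.4]
opening: 0.491
grasp_force: 0.0
```

Run:
```python
from h import *
print(env.read_state()["opening"]);go(.434,.332,.12,57.5)
```

```text
0.4906216303299694
shift cm [22.17 30.16 11.07] turn 29.4 cur yaw 86.9 j6 -1.66
```

>>> drive_tool(
  plan=[
    [[2.2,3,0,0],[2.2,3,0,0],[2.2,3,0,0],[2.2,3,0,0],[2.2,3,0,0],[2.2,3,0,0],[2.2,3,0,0],[2.2,3,0,0],[2.2,3,1,0],[2.3,3.1,1,0],[0,0,1.5,6],[0,0,1.5,6]],
  ],
  jaw=75,
)

```text
t: 22.0
tcp_pos: [0.4297, 0.3333, 0.1778]
eef_rot: [-0.414, -3.112, 0.002]
contact_force: [0.1, -0.6, -0.6]
opening: 0.708
grasp_force: 0.0
```

>>> drive_tool(
  plan=[
    [[0,0,2,6],[0,0,2,6],[0,0,1.5,5.4],[0,0,0,0],[0,0,0,0],[0,0,0,0]],
  ],
)

```text
t: 22.5
tcp_pos: [0.4325, 0.3317, 0.1244]
eef_rot: [-0.877, -3.017, 0.0]
contact_force: [-0.4, 0.1, 0.2]
opening: 0.708
grasp_force: 0.0
```

Run:
```python
from h import *
go(.4345,.332,.026,57.5); s=env.read_state(); print(s["opening"])
c=env.camera("top")
print("tray");
for o in lumps(c,.112,(250,110,360,200)): print(np.round(o,3))
```

```text
shift cm [-0.15  0.14  9.84] turn 0.1 cur yaw 57.6 j6 -0.56
0.7079299945412848
tray
[6.31000e-01 1.70000e-02 1.76931e+02 8.83000e-01 4.12000e+02]
[6.70000e-01 8.00000e-02 1.76987e+02 8.71000e-01 4.14000e+02]
[5.9900e-01 8.0000e-02 1.7958e+02 8.1900e-01 3.8700e+02]
[6.77e-01 1.38e-01 9.90e-02 8.69e-01 4.23e+02]
```

>>> drive_tool(
  plan=[
    [[-0.1,0.1,3,0],[0,0,3,0],[0,0,2.5,0],[0,0,1.3,0],[0,0,0,0],[0,0,0,0]],
  ],
)

```text
t: 23.05
tcp_pos: [0.434, 0.332, 0.0267]
eef_rot: [-0.879, -3.016, 0.001]
contact_force: [-0.3, -1.4, 0.7]
opening: 0.705
grasp_force: 0.0
```

>>> drive_tool(
  plan=[
    [[0,0,0,0],[0,0,0,0],[0,0,0,0],[0,0,0,0],[0,0,0,0],[0,0,0,0]],
  ],
  jaw=255,
)

```text
t: 23.55
tcp_pos: [0.4346, 0.3323, 0.0275]
eef_rot: [0.879, 3.014, 0.002]
contact_force: [-2.0, -2.1, 6.5]
opening: 0.402
grasp_force: 24.9
```

>>> drive_tool(
  plan=[
    [[0,0,-3,0],[0,0,-4,0],[0,0,-4,0],[0,0,-4,-6],[0,0,-4,-6],[0,0,-1,-6],[0,0,0,-6],[0,0,0,-5.4],[0,0,0,0],[0,0,0,0]],
  ],
)

```text
t: 24.38
tcp_pos: [0.4337, 0.3321, 0.2264]
eef_rot: [0.089, 3.14, 0.0]
contact_force: [0.8, -0.3, -1.2]
opening: 0.41
grasp_force: 24.9
```

Run:
```python
from h import *
print(env.read_state()["opening"]);slot(0,.23)
```

```text
0.40973160634812994
slot [0.605527 0.145359]
shift cm [-18.22 -17.66  -0.37] turn -0.2 cur yaw 86.7 j6 -1.07
```

>>> drive_tool(
  plan=[
    [[-2.6,-2.6,0,0],[-2.6,-2.6,0,0],[-2.6,-2.6,0,0],[-2.6,-2.6,0,0],[-2.6,-2.6,0,0],[-2.6,-2.6,0,0],[-2.6,-2.5,0,0],[0,0,0,0],[0,0,3,0],[0,0,3,0],[0,0,2,0],[0,0,0.4,0]],
  ],
)

```text
t: 25.38
tcp_pos: [0.6033, 0.141, 0.1392]
eef_rot: [-0.089, -3.133, 0.001]
contact_force: [-3.6, -0.4, 7.9]
opening: 0.403
grasp_force: 25.0
```

>>> drive_tool(
  plan=[
    [[0,0,0,0],[0,0,0.2,0],[0,0,0,0]],
  ],
)

```text
t: 25.63
tcp_pos: [0.6061, 0.1416, 0.1406]
eef_rot: [0.087, 3.14, 0.0]
contact_force: [0.4, -0.4, -1.5]
opening: 0.406
grasp_force: 25.0
```

>>> drive_tool(
  plan=[
    [[0,0,0,0],[0,0,0,0],[0,0,0,0],[0,0,-2,0],[0,0,-4,0],[0,0,-3,0],[0,0,0,0],[0,0,0,0]],
  ],
  jaw=130,
)

```text
t: 26.3
tcp_pos: [0.6074, 0.1415, 0.2334]
eef_rot: [0.086, 3.134, 0.001]
contact_force: [-0.8, 0.7, -1.1]
opening: 0.489
grasp_force: 0.0
```

Run:
```python
from h import *
go(.651,.241,.23,86.9)
```

```text
shift cm [-3.81 10.17  0.37] turn -0.0 cur yaw 86.9 j6 -1.47
```

>>> drive_tool(
  plan=[
    [[2.6,2.7,0,0],[2.6,2.7,0,0],[2.6,2.7,0,0],[2.6,2.7,0,0],[2.6,2.7,0,0],[2.6,2.7,0,0],[2.6,2.7,0,0],[0,0,0,0],[0,0,0,0]],
  ],
  jaw=150,
)

```text
t: 27.05
tcp_pos: [0.4319, 0.3409, 0.2292]
eef_rot: [-0.079, -3.138, 0.002]
contact_force: [0.2, 0.3, -0.2]
opening: 0.411
grasp_force: 0.0
```

Run:
```python
from h import *
c=env.camera("top")
print("tray");
for o in lumps(c,.112,(250,110,360,200)): print(np.round(o,3))
print(lumps(c)); go(.651,.241,.23,86.9); print(env.read_state()["opening"])
cv2.imwrite("pics/t5.png",cv2.resize(c["color"][95:275,225:485,::-1],None,fx=3,fy=3,interpolation=cv2.INTER_CUBIC))
```

```text
tray
[6.32000e-01 1.70000e-02 1.76594e+02 8.75000e-01 4.08000e+02]
[6.70000e-01 8.00000e-02 1.76817e+02 8.69000e-01 4.12000e+02]
[6.01000e-01 8.00000e-02 1.78858e+02 8.13000e-01 3.84000e+02]
[6.76e-01 1.38e-01 7.00e-02 8.64e-01 4.20e+02]
[6.05e-01 1.39e-01 5.65e-01 8.74e-01 4.24e+02]
[]
shift cm [-22.26  -8.75  -0.07] turn 0.1 cur yaw 87.0 j6 -1.06
0.4151093969146327
```

View pics/t5.png

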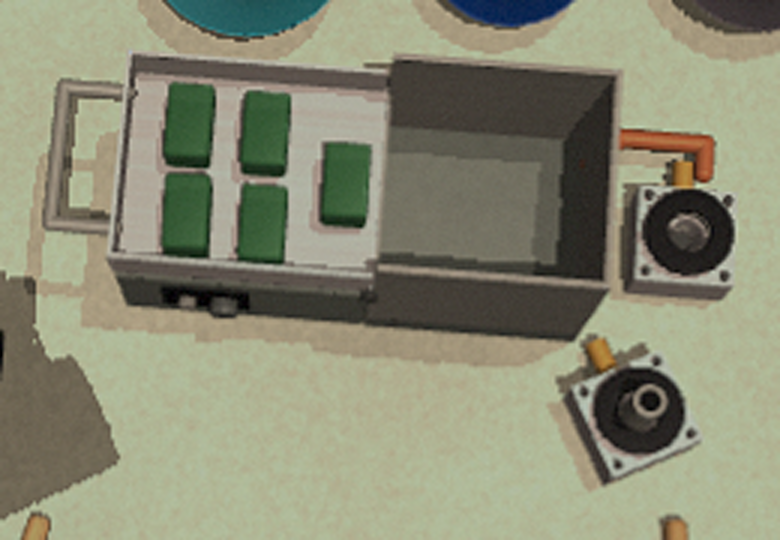

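All five blocks are in the tray. I'm going to the handle now.

>>> drive_tool(
  plan=[
    [[-3.2,-1.25,0,0],[-3.2,-1.25,0,0],[-3.2,-1.25,0,0],[-3.2,-1.25,0,0],[-3.2,-1.25,0,0],[-3.2,-1.25,0,0],[-3.06,-1.25,0,0],[0,0,0,0],[0,0,2,0],[0,0,0,0],[0,0,0,0]],
  ],
  jaw=145,
)

```text
t: 28.02
tcp_pos: [0.6508, 0.2387, 0.2083]
eef_rot: [-0.089, -3.135, 0.002]
contact_force: [-0.5, -0.7, 0.7]
opening: 0.434
grasp_force: 0.0
```

Run:
```python
from h import *
go(.651,.241,.135,86.9); print(env.read_state()["opening"])
c=env.camera("side"); u,v=px(c,[.651,.241,.15])[0].astype(int)
cv2.imwrite("pics/s6.png",cv2.resize(c["color"][v-70:v+70,u-90:u+90,::-1],None,fx=4,fy=4))
```

```text
shift cm [-0.04  0.24  7.33] turn -0.1 cur yaw 86.8 j6 -1.32
0.43376267911233607
```

View pics/s6.png

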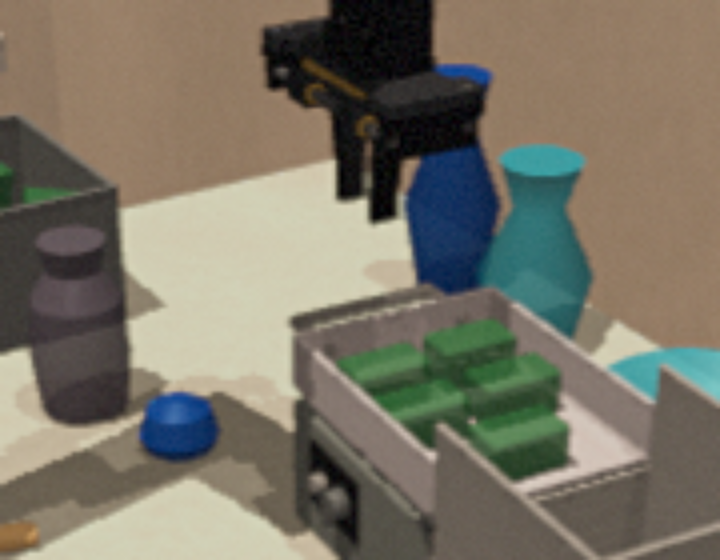

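The fingers hang behind the tray's end wall, in line with the handle. I'll go down and grip.

>>> drive_tool(
  plan=[
    [[0,0.2,2,0],[0,0,2,0],[0,0,1.5,0],[0,0,1.2,0],[0,0,0.6,0],[0,0,0,0],[0,0,0,0]],
  ],
)

```text
t: 28.65
tcp_pos: [0.6523, 0.2426, 0.138]
eef_rot: [0.086, 3.14, 0.0]
contact_force: [-0.1, -0.8, -0.5]
opening: 0.431
grasp_force: 0.0
```

>>> drive_tool(
  plan=[
    [[0,0,0,0],[0,0,0,0],[0,0,0,0],[0,0,0,0],[0,0,0,0],[0,0,0,0]],
  ],
  jaw=255,
)

```text
t: 29.15
tcp_pos: [0.652, 0.2425, 0.1376]
eef_rot: [0.086, 3.14, 0.0]
contact_force: [0.1, 0.5, 0.4]
opening: 0.069
grasp_force: 0.0
```

>>> drive_tool(
  plan=[
    [[0,0,0,0],[0,0,0,0]],
  ],
)

```text
t: 29.32
tcp_pos: [0.6519, 0.2424, 0.1374]
eef_rot: [-0.086, -3.14, 0.0]
contact_force: [0.6, 0.7, -0.0]
opening: 0.013
grasp_force: 0.0
```

Run:
```python
from h import *
s=env.read_state();print(s["opening"],s["grasp_force"],s["tcp_pos"])
c=env.camera("side"); u,v=px(c,[.651,.241,.15])[0].astype(int)
d=env.camera("top"); p,q=px(d,[.651,.241,.15])[0].astype(int)
a=cv2.resize(c["color"][v-40:v+40,u-50:u+50,::-1],None,fx=4,fy=4)
b=cv2.resize(d["color"][q-40:q+40,p-50:p+50,::-1],None,fx=4,fy=4)
cv2.imwrite("pics/s7.png",np.hstack([a,b]))
```

```text
0.012524861856364741 0.0 [0.65188851 0.24244816 0.13738601]
```

View pics/s7.png

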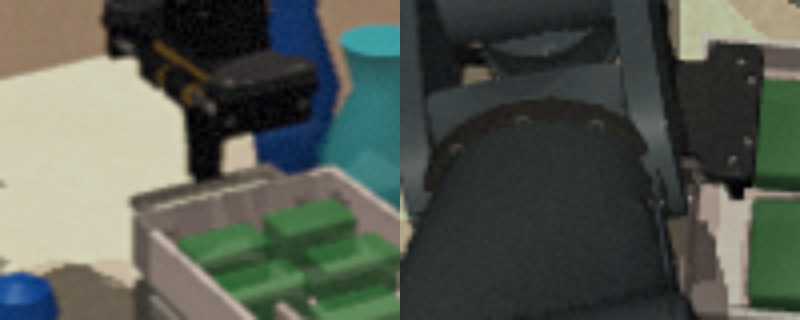

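Run:
```python
from h import *
c=env.camera("side"); d=env.camera("top"); u,v=px(c,[.651,.241,.15])[0].astype(int)
for q in [(295,322),(365,305),(435,290)]: print(at(c,(u-90+q[0]/4,v-70+q[1]/4),.132).round(4))
f=lambda u,v,z:at(d,(225+(u+.5)/3-.5,95+(v+.5)/3-.5),z).round(4)
print(f(57,155,.132),f(132,56,.15),f(108,258,.15))
print(px(d,[*(O+fy*.25),.132]),px(c,[*(O+fy*.25),.132]),px(c,env.read_state()["tcp_pos"]+[0,0,-.022]))
```

```text
[0.5941 0.2425 0.132 ]
[0.6527 0.2391 0.132 ]
[0.7113 0.2328 0.132 ]
[0.6508 0.2402 0.132 ] [0.7249 0.1826 0.15  ] [0.5643 0.1966 0.15  ]
[[244.08299696 147.17228826]] [[335.13969542 182.55484097]] [[335.40201883 186.91881225]]
```

Run:
```python
from h import *
c=env.camera("side"); u,v=px(c,[.651,.241,.15])[0].astype(int); print(u,v)
for q in [(350,198),(382,220)]: print("seen s6",u-90+q[0]/4,v-70+q[1]/4)
for dz in(0,.022): print(px(c,[[.651,.2387+s*.026,.2083-dz] for s in(1,-1)]).round(1).tolist())
print("s7 seen",u-50+205/4,v-40+178/4)
```

```text
335 176
seen s6 332.5 155.5
seen s6 340.5 161.0
[[331.3, 155.6], [340.9, 161.6]]
[[331.3, 162.5], [340.8, 168.7]]
s7 seen 336.25 180.5
```

The side view puts the real fingertips at about TCP height, just above the bar, so the jaws closed over it. I'll open, go 2 cm lower and grip again.

>>> drive_tool(
  plan=[
    [[0,-0.2,-1,0],[0,0,0,0],[0,0,0,0],[0,0,0,0],[0,0,0,0],[0,0,0,0],[0,0,1,0],[0,0,1,0],[0,0,1,0],[0,0,0,0]],
  ],
  jaw=145,
)

```text
t: 30.4
tcp_pos: [0.6495, 0.24, 0.1136]
eef_rot: [-0.086, -3.134, 0.002]
contact_force: [0.5, -1.0, -0.5]
opening: 0.426
grasp_force: 0.0
```

>>> drive_tool(
  plan=[
    [[0,0,0,0],[0,0,0,0],[0,0,0,0],[0,0,0,0],[0,0,0,0],[0,0,0,0],[0,0,0,0]],
  ],
  jaw=255,
)

```text
t: 30.98
tcp_pos: [0.6523, 0.2429, 0.118]
eef_rot: [0.087, 3.138, 0.007]
contact_force: [0.4, 5.7, -1.2]
opening: 0.127
grasp_force: 25.0
```

Bar gripped (11 mm). Lifting along the arc.

>>> drive_tool(
  plan=[
    [[0,-0.15,-1.6,0],[0,-0.32,-1.6,0],[0,-0.45,-1.7,0],[0,-0.51,-1.67,0],[0,-0.68,-1.6,0],[0,-0.75,-1.6,0],[0,-0.9,-1.5,0],[0,-0.95,-1.47,0],[0,-1.1,-1.35,0],[0,-1.15,-1.33,0],[0,0,0,0],[0,0,0,0]],
  ],
)

```text
t: 31.98
tcp_pos: [0.6477, 0.1748, 0.2745]
eef_rot: [0.086, 3.138, 0.014]
contact_force: [-1.8, 9.1, 3.7]
opening: 0.127
grasp_force: 25.0
```

>>> drive_tool(
  plan=[
    [[0,-1.25,-1.2,0],[0,-1.35,-1.14,0],[0,-1.45,-1,0],[0,-1.45,-0.96,0],[0,-1.17,-0.63,0],[0,-1.17,-0.56,0],[0,-1.0,-0.42,0],[0,-1.03,-0.38,0],[0,0,0,0],[0,0,0,0],[0,0,0,0],[0,0,0,0]],
  ],
)

```text
t: 32.98
tcp_pos: [0.6408, 0.075, 0.3376]
eef_rot: [-0.085, -3.14, -0.007]
contact_force: [-6.7, 4.6, 9.7]
opening: 0.122
grasp_force: 25.0
```

>>> drive_tool(
  plan=[
    [[0,0,0,0],[0,0,0,0],[0,0,0,0],[0,0,0,0],[0,0,0,0],[0,0,0,0]],
  ],
)

```text
t: 33.48
tcp_pos: [0.6408, 0.0751, 0.3376]
eef_rot: [-0.084, -3.14, -0.007]
contact_force: [-6.3, 4.7, 10.6]
opening: 0.128
grasp_force: 25.0
```

Run:
```python
from h import *
c=env.camera("top");d=env.camera("side")
cv2.imwrite("pics/t8.png",np.hstack([cv2.resize(c["color"][90:220,230:450,::-1],(400,236)),cv2.resize(d["color"][150:300,300:480,::-1],(400,236*1),interpolation=cv2.INTER_CUBIC)]))
print(env.read_state()["tcp_pos"])
```

```text
[0.64083576 0.07513912 0.337562  ]
```

View pics/t8.png

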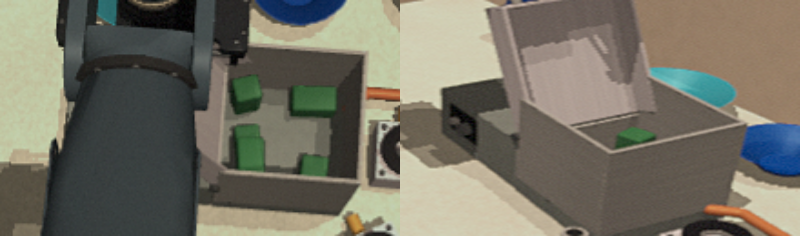

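The tray is empty and the blocks are in the hopper. Lowering by the reverse arc.

>>> drive_tool(
  plan=[
    [[0,1.03,0.38,0],[0,1.0,0.42,0],[0,1.17,0.56,0],[0,1.17,0.63,0],[0,1.45,0.96,0],[0,1.45,1,0],[0,1.35,1.14,0],[0,1.25,1.2,0],[0,1.15,1.33,0],[0,1.1,1.35,0],[0,0.95,1.47,0],[0,0.9,1.5,0]],
  ],
)

```text
t: 34.58
tcp_pos: [0.6506, 0.2144, 0.2145]
eef_rot: [0.085, 3.139, 0.004]
contact_force: [-0.6, 3.2, 0.7]
opening: 0.128
grasp_force: 25.0
```

>>> drive_tool(
  plan=[
    [[0,0.75,1.6,0],[0,0.68,1.6,0],[0,0.51,1.67,0],[0,0.45,1.7,0],[0,0.32,1.5,0],[0,0.15,1.3,0],[0,0,0,0],[0,0,0,0],[0,0,0,0]],
  ],
)

```text
t: 35.33
tcp_pos: [0.6525, 0.2424, 0.12]
eef_rot: [0.086, 3.139, 0.004]
contact_force: [1.7, 5.8, -1.7]
opening: 0.126
grasp_force: 25.0
```

>>> drive_tool(
  plan=[
    [[0,0,0,0],[0,0,0,0],[0,0,0,0],[0,0,0,0],[0,0,0,0],[0,0,0,0]],
  ],
  jaw=140,
)

```text
t: 35.83
tcp_pos: [0.6519, 0.24, 0.1214]
eef_rot: [0.086, 3.14, -0.001]
contact_force: [0.3, -0.4, 0.8]
opening: 0.433
grasp_force: 0.0
```

>>> drive_tool(
  plan=[
    [[0,0,-1,0],[0,0,-2,0],[0,0,-3,0],[0,0,-4,0],[0,0,-4,0],[0,0,-2,0],[0,0,0,0],[0,0,0,0]],
  ],
)

```text
t: 36.5
tcp_pos: [0.6526, 0.2405, 0.2844]
eef_rot: [0.086, 3.135, 0.001]
contact_force: [0.8, -0.5, -0.4]
opening: 0.453
grasp_force: 0.0
```

Run:
```python
from h import *
go(.468,-.220,.2,86.9)
```

```text
shift cm [ 15.96 -47.     8.31] turn -0.0 cur yaw 86.9 j6 -1.32
```

Run:
```python
from h import *
c=env.camera("top");d=env.camera("side")
a=cv2.resize(c["color"][110:260,350:480,::-1],None,fx=3,fy=3,interpolation=cv2.INTER_CUBIC)
b=cv2.resize(d["color"][195:345,345:478,::-1],None,fx=3,fy=3,interpolation=cv2.INTER_CUBIC)
cv2.imwrite("pics/t9.png",np.hstack([a,b])); print(a.shape,b.shape)
```

```text
(450, 390, 3) (450, 399, 3)
```

View pics/t9.png

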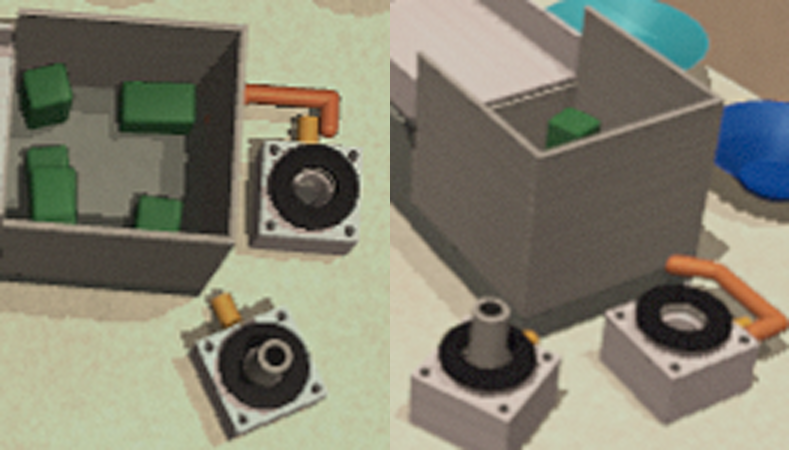

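The picture shows five blocks in the hopper and the tray flat. Collar centres: top crop park (264,364), feed (313,187); side crop park (97,355), feed (294,317); tube tops (275,357) and (101,308).

Run:
```python
from h import *
c=env.camera("top");d=env.camera("side")
T=lambda u,v,z:at(c,(350+(u+.5)/3-.5,110+(v+.5)/3-.5),z)[:2].round(4)
S=lambda u,v,z:at(d,(345+(u+.5)/3-.5,195+(v+.5)/3-.5),z)[:2].round(4)
print("park",T(264.5,364.5,.058),S(97,355,.058),"tube",T(275,357,.101),S(101,308,.101))
print("feed",T(313.5,187,.058),S(294,318,.058))
def circ(cam,p,crop,z,r=.036):
    a=np.linspace(0,6.28,40); q=px(cam,np.c_[p[0]+r*np.cos(a),p[1]+r*np.sin(a),0*a+z]); q=(q-crop)*3+1
    return q.min(0).round(0),q.max(0).round(0)
for n,p in(("park",(.4685,-.22)),("feed",(.615,-.262))): print(n,circ(c,p,(350,110),.062),circ(d,p,(345,195),.062))
go(.468,-.220,.2,86.9)
```

```text
park [ 0.4698 -0.2204] [ 0.4675 -0.2189] tube [ 0.4677 -0.2203] [ 0.4686 -0.218 ]
feed [ 0.6165 -0.2629] [ 0.6159 -0.2624]
park (array([220., 321.]), array([311., 410.])) (array([ 49., 318.]), array([150., 387.]))
feed (array([269., 144.]), array([358., 231.])) (array([244., 283.]), array([344., 347.]))
shift cm [ 15.69 -46.94   8.04] turn -0.0 cur yaw 86.9 j6 -1.32
```

>>> drive_tool(
  plan=[
    [[1.2,-3.6,0,0],[1.2,-3.6,0,0],[1.2,-3.6,0,0],[1.2,-3.6,0,0],[1.2,-3.6,0,0],[1.2,-3.6,0,0],[1.2,-3.6,0,0],[1.2,-3.6,0,0],[1.2,-3.6,0,0],[1.2,-3.6,0,0],[1.2,-3.6,0,0],[1.2,-3.6,0,0]],
  ],
)

```text
t: 37.7
tcp_pos: [0.4828, -0.1841, 0.2801]
eef_rot: [-0.086, -3.138, -0.002]
contact_force: [0.6, -0.2, -1.0]
opening: 0.451
grasp_force: 0.0
```

>>> drive_tool(
  plan=[
    [[1.3,-3.5,0,0],[0,0,3,0],[0,0,3,0],[0,0,2,0],[0,0,0,0],[0,0,0,0],[0,0,0,0]],
  ],
  jaw=138,
)

```text
t: 38.28
tcp_pos: [0.4701, -0.2175, 0.2018]
eef_rot: [0.085, 3.14, -0.001]
contact_force: [0.5, -1.7, -0.1]
opening: 0.457
grasp_force: 0.0
```

Run:
```python
from h import *
go(.469,-.2175,.1,86.9); print(env.read_state()["opening"])
```

```text
shift cm [ 0.11 -0.   10.18] turn -0.0 cur yaw 86.9 j6 -2.17
0.45667466937666956
```

>>> drive_tool(
  plan=[
    [[0.1,0,3,0],[0,0,3,0],[0,0,3,0],[0,0,1.2,0],[0,0,0,0],[0,0,0.5,0],[0,0,0.5,0],[0,0,0,0]],
  ],
)

```text
t: 38.95
tcp_pos: [0.4693, -0.2176, 0.0901]
eef_rot: [0.085, 3.139, -0.002]
contact_force: [-0.5, -0.1, -0.3]
opening: 0.458
grasp_force: 0.0
```

>>> drive_tool(
  plan=[
    [[0,0,0.5,0],[0,0,0.5,0],[0,0,0,0]],
  ],
)

```text
t: 39.2
tcp_pos: [0.4683, -0.2171, 0.0791]
eef_rot: [-0.086, -3.14, -0.0]
contact_force: [0.1, -0.1, -0.3]
opening: 0.457
grasp_force: 0.0
```

>>> drive_tool(
  plan=[
    [[0,0,0.5,0],[0,0,0,0],[0,0,0,0]],
  ],
)

```text
t: 39.45
tcp_pos: [0.4683, -0.2171, 0.0741]
eef_rot: [-0.086, -3.14, -0.001]
contact_force: [-0.6, -0.2, -0.1]
opening: 0.463
grasp_force: 0.0
```

>>> drive_tool(
  plan=[
    [[0,0,0.4,0],[0,0,0,0],[0,0,0,0]],
  ],
)

```text
t: 39.7
tcp_pos: [0.4684, -0.2171, 0.0702]
eef_rot: [-0.086, -3.14, -0.0]
contact_force: [0.3, 0.9, 0.6]
opening: 0.456
grasp_force: 0.0
```

>>> drive_tool(
  plan=[
    [[0,0,0.4,0],[0,0,0,0],[0,0,0,0]],
  ],
)

```text
t: 39.95
tcp_pos: [0.4684, -0.2171, 0.0662]
eef_rot: [-0.086, -3.14, -0.0]
contact_force: [-0.6, -0.0, 0.1]
opening: 0.457
grasp_force: 0.0
```

>>> drive_tool(
  plan=[
    [[0,0,0.3,0],[0,0,0,0],[0,0,0,0]],
  ],
)

```text
t: 40.2
tcp_pos: [0.4685, -0.2171, 0.0632]
eef_rot: [-0.086, -3.14, -0.0]
contact_force: [-0.2, -0.1, 0.0]
opening: 0.459
grasp_force: 0.0
```

>>> drive_tool(
  plan=[
    [[0,0,0.3,0],[0,0,0,0],[0,0,0,0]],
  ],
)

```text
t: 40.45
tcp_pos: [0.4684, -0.2171, 0.0602]
eef_rot: [-0.086, -3.14, -0.0]
contact_force: [1.0, -0.3, 0.6]
opening: 0.456
grasp_force: 0.0
```

>>> drive_tool(
  plan=[
    [[0,0,0.2,0],[0,0,0,0],[0,0,0,0]],
  ],
)

```text
t: 40.7
tcp_pos: [0.4687, -0.2173, 0.0586]
eef_rot: [0.086, 3.14, -0.0]
contact_force: [1.3, 1.0, 2.6]
opening: 0.458
grasp_force: 1.5
```

>>> drive_tool(
  plan=[
    [[0,0,0.2,0],[0,0,0,0],[0,0,0,0]],
  ],
)

```text
t: 40.95
tcp_pos: [0.4686, -0.2172, 0.0564]
eef_rot: [0.086, 3.14, -0.0]
contact_force: [-0.7, 0.5, 4.1]
opening: 0.46
grasp_force: 2.0
```

>>> drive_tool(
  plan=[
    [[0,0,0.2,0],[0,0,0,0],[0,0,0,0]],
  ],
)

```text
t: 41.2
tcp_pos: [0.4686, -0.2173, 0.0544]
eef_rot: [0.086, 3.14, -0.0]
contact_force: [-0.4, 0.8, 4.5]
opening: 0.462
grasp_force: 2.3
```

>>> drive_tool(
  plan=[
    [[0,0,0.2,0],[0,0,0,0],[0,0,0,0]],
  ],
)

```text
t: 41.45
tcp_pos: [0.4687, -0.2173, 0.0536]
eef_rot: [0.086, 3.14, -0.001]
contact_force: [-2.8, 2.2, 13.5]
opening: 0.46
grasp_force: 7.0
```

>>> drive_tool(
  plan=[
    [[0,0,0.15,0],[0,0,0,0],[0,0,0,0]],
  ],
)

```text
t: 41.7
tcp_pos: [0.4687, -0.2173, 0.0535]
eef_rot: [0.085, 3.139, -0.001]
contact_force: [-3.3, 2.2, 25.4]
opening: 0.46
grasp_force: 12.5
```

The collar is fully in. I'll release it and check that the tube popped up.

>>> drive_tool(
  plan=[
    [[0,0,-0.5,0],[0,0,-1,0],[0,0,-2,0],[0,0,-3,0],[0,0,-4,0],[0,0,0,0],[0,0,0,0]],
  ],
)

```text
t: 42.28
tcp_pos: [0.4699, -0.2182, 0.1579]
eef_rot: [0.086, 3.136, -0.005]
contact_force: [-0.3, -0.4, -0.2]
opening: 0.462
grasp_force: 0.0
```

Run:
```python
from h import *
d=env.camera("side"); cv2.imwrite("pics/s10.png",cv2.resize(d["color"][195:345,325:478,::-1],None,fx=4,fy=4,interpolation=cv2.INTER_CUBIC))
print(((px(d,[[.468,-.2195,z] for z in(.101,.114,.104)])-[325,195])*4+1.5).round(0)); go(.469,-.217,.085)
```

```text
[[216. 413.]
 [217. 394.]
 [216. 408.]]
shift cm [-0.03  0.03  7.13] turn 0 cur yaw 86.9 j6 -2.17
```

View pics/s10.png

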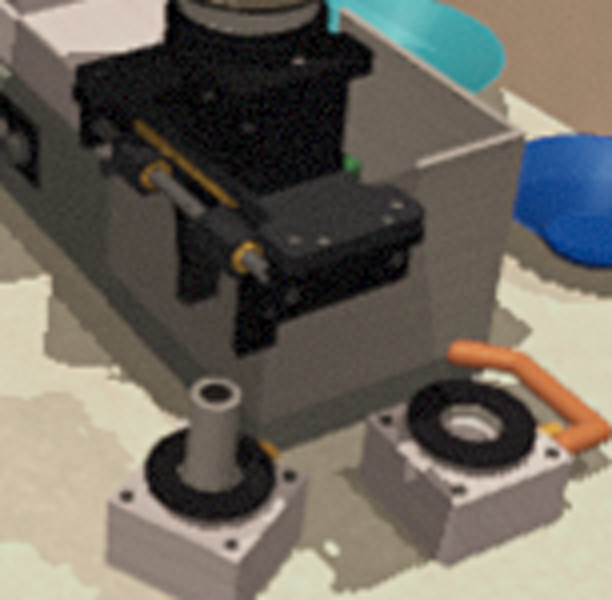

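The tube top is now at (215,393), which means z ≈ 114 mm: released. Gripping it.

>>> drive_tool(
  plan=[
    [[0,0,2.5,0],[0,0,2.5,0],[0,0,2,0],[0,0,0.35,0],[0,0,0,0],[0,0,0,0]],
  ],
)

```text
t: 42.83
tcp_pos: [0.4681, -0.2169, 0.0818]
eef_rot: [-0.086, -3.139, -0.002]
contact_force: [-0.0, -0.4, 0.3]
opening: 0.46
grasp_force: 0.0
```

>>> drive_tool(
  plan=[
    [[0,0,0,0],[0,0,0,0],[0,0,0,0],[0,0,0,0],[0,0,0,0],[0,0,0,0]],
  ],
  jaw=255,
  squeeze=50,
)

```text
t: 43.33
tcp_pos: [0.469, -0.2176, 0.083]
eef_rot: [0.086, 3.139, -0.002]
contact_force: [-0.2, -0.2, 1.0]
opening: 0.285
grasp_force: 50.0
```

>>> drive_tool(
  plan=[
    [[0,0,-2,0],[0,0,-3,0],[0,0,-3,0],[0,0,-3,0],[0,0,-2,-6.9],[0,0,0,-6.9],[0,0,0,-6.9],[0,0,0,-6.9],[0,0,0,-6.9],[0,0,0,-6.9],[0,0,0,-6.9],[0,0,0,-6.9]],
  ],
)

```text
t: 44.33
tcp_pos: [0.493, -0.1741, 0.2073]
eef_rot: [1.245, -2.809, 0.084]
contact_force: [0.4, -0.1, -0.9]
opening: 0.287
grasp_force: 50.0
```

>>> drive_tool(
  plan=[
    [[0,0,0,-6.9],[0,0,0,-6.9],[0,0,0,-6.9],[0,0,0,-6.9],[0,0,0,-6.9],[0,0,0,0],[0,0,0,0],[0,0,0,0]],
  ],
)

```text
t: 45.0
tcp_pos: [0.5063, -0.0751, 0.1691]
eef_rot: [1.743, -2.342, 0.251]
contact_force: [-0.2, -0.8, -0.3]
opening: 0.284
grasp_force: 50.0
```

Run:
```python
from h import *
go(.616,-.2605,.2,176.9); print(env.read_state()["opening"])
```

```text
shift cm [ 14.88 -15.84   1.11] turn -13.5 cur yaw 163.4 j6 -2.85
0.28382494994823243
```

Wrong turn direction: joint 6 reached its limit and the tool tilted. I'll turn back the other way.

>>> drive_tool(
  plan=[
    [[0,0,0,6.9],[0,0,0,6.9],[0,0,0,0],[0,0,0,0]],
  ],
)

```text
t: 45.33
tcp_pos: [0.5066, -0.0762, 0.1695]
eef_rot: [1.459, -2.55, 0.288]
contact_force: [0.2, -0.8, -0.6]
opening: 0.286
grasp_force: 50.0
```

Run:
```python
from h import *
s=env.read_state(); print(R.from_rotvec(s["eef_rot"]).as_matrix().round(3),s["tcp_pos"],s["joint_positions"].round(2))
```

```text
[[-0.498 -0.865 -0.067]
 [-0.828  0.497 -0.26 ]
 [ 0.258 -0.074 -0.963]] [ 0.50655494 -0.07618922  0.16953918] [-0.2   0.48  1.74 -0.33  0.96 -2.62]
```

The tool is tilted 15.6° with j4 at -0.33, and the command now carries that tilt. Overrunning the opposite j6 limit should reverse j4, so I'll move to free space and do that in steps.

Run:
```python
from h import *
go(.47,.02,.25)
```

```text
shift cm [ -4.07   7.34 -10.01] turn 0 cur yaw 150.1 j6 -2.62
```

>>> drive_tool(
  plan=[
    [[-1,1.8,-2.5,0],[-1,1.8,-2.5,0],[-1,1.8,-2.5,0],[-1,1.9,-2.5,0],[0,0,0,7.1],[0,0,0,7.1],[0,0,0,7.1],[0,0,0,7.1],[0,0,0,7.1],[0,0,0,7.1],[0,0,0,7.1],[0,0,0,7.1]],
  ],
)

```text
t: 46.33
tcp_pos: [0.4699, 0.0199, 0.2499]
eef_rot: [0.065, -3.041, 0.4]
contact_force: [0.1, 0.9, -0.0]
opening: 0.282
grasp_force: 50.0
```

>>> drive_tool(
  plan=[
    [[0,0,0,7.1],[0,0,0,7.1],[0,0,0,7.1],[0,0,0,7.1],[0,0,0,7.1],[0,0,0,7.1],[0,0,0,7.1],[0,0,0,7.1],[0,0,0,7.1],[0,0,0,7.1],[0,0,0,7.1],[0,0,0,7.1]],
  ],
)

```text
t: 47.33
tcp_pos: [0.4699, 0.0199, 0.2499]
eef_rot: [1.981, 2.249, -0.365]
contact_force: [0.8, 0.5, -1.1]
opening: 0.287
grasp_force: 50.0
```

>>> drive_tool(
  plan=[
    [[0,0,0,7.1],[0,0,0,7.1],[0,0,0,7.1],[0,0,0,7.1],[0,0,0,7.1],[0,0,0,7.1],[0,0,0,7.1],[0,0,0,7.1],[0,0,0,7.1],[0,0,0,7.1],[0,0,0,7.1],[0,0,0,7.1]],
  ],
)

```text
t: 48.33
tcp_pos: [0.4699, 0.0198, 0.2499]
eef_rot: [2.868, 0.303, -0.138]
contact_force: [-0.1, -0.8, -1.1]
opening: 0.29
grasp_force: 50.0
```

>>> drive_tool(
  plan=[
    [[0,0,0,7.1],[0,0,0,7.1],[0,0,0,7.1],[0,0,0,7.1],[0,0,0,7.1],[0,0,0,7.1],[0,0,0,7.1],[0,0,0,7.1],[0,0,0,0],[0,0,0,0]],
  ],
)

```text
t: 49.17
tcp_pos: [0.4698, 0.02, 0.2498]
eef_rot: [2.66, -1.082, 0.052]
contact_force: [0.4, 0.6, -0.5]
opening: 0.285
grasp_force: 50.0
```

```bash
cat >> h.py <<'E'
def tilt():
    s=env.read_state(); M=R.from_rotvec(s["eef_rot"]).as_matrix()
    print("z axis",M[:,2].round(3),"tilt deg",np.degrees(np.arccos(-M[2,2])).round(1),"p",s["tcp_pos"].round(4),"j",s["joint_positions"].round(3))
E
python3 -c "
from h import *
tilt()"
```

```text
z axis [-0.067 -0.26  -0.963] tilt deg 15.6 p [0.4698 0.02   0.2498] j [-0.022  0.336  1.716 -0.288  1.168  2.445]
```

>>> drive_tool(
  plan=[
    [[0,0,0,7.1],[0,0,0,7.1],[0,0,0,7.1],[0,0,0,7.1],[0,0,0,7.1],[0,0,0,7.1],[0,0,0,0],[0,0,0,0]],
  ],
)

```text
t: 49.83
tcp_pos: [0.4661, -0.0469, 0.2711]
eef_rot: [2.25, -1.946, 0.095]
contact_force: [0.5, 1.0, -1.5]
opening: 0.285
grasp_force: 50.0
```

```bash
python3 -c "
from h import *
tilt()"
```

```text
z axis [-0.06  -0.166 -0.984] tilt deg 10.2 p [ 0.4661 -0.0469  0.2711] j [-0.222  0.278  1.716 -0.191  1.176  2.851]
```

>>> drive_tool(
  plan=[
    [[0,0,0,7.1],[0,0,0,7.1],[0,0,0,7.1],[0,0,0,0],[0,0,0,0]],
  ],
)

```text
t: 50.25
tcp_pos: [0.4416, -0.1154, 0.2821]
eef_rot: [2.03, -2.309, 0.053]
contact_force: [-0.5, 0.2, -2.1]
opening: 0.291
grasp_force: 50.0
```

```bash
python3 -c "
from h import *
tilt()"
```

```text
z axis [-0.027 -0.07  -0.997] tilt deg 4.3 p [ 0.4416 -0.1154  0.2821] j [-0.45   0.223  1.75  -0.081  1.164  2.852]
```

Converging: tilt is down to 4.3° and both components are shrinking. Two more rows.

>>> drive_tool(
  plan=[
    [[0,0,0,7.1],[0,0,0,7.1],[0,0,0,0],[0,0,0,0],[0,0,0,0]],
  ],
)

```text
t: 50.67
tcp_pos: [0.4166, -0.1548, 0.2836]
eef_rot: [1.848, -2.54, 0.026]
contact_force: [1.0, -0.1, -1.4]
opening: 0.284
grasp_force: 50.0
```

```bash
python3 -c "
from h import *
tilt()"
```

```text
z axis [ 0.009 -0.014 -1.   ] tilt deg 0.9 p [ 0.4166 -0.1548  0.2836] j [-0.604  0.191  1.787 -0.006  1.148  2.853]
```

Tilt is down to 0.9°. Now to the feeder coupling, checking j6 for the turn.

Run:
```python
from h import *
go(.616,-.2605,.2,176.9)
d=env.camera("side"); u,v=px(d,[.4166,-.1548,.25])[0].astype(int)
cv2.imwrite("pics/s11.png",cv2.resize(d["color"][v-60:v+60,u-70:u+70,::-1],None,fx=4,fy=4,interpolation=cv2.INTER_CUBIC))
```

```text
shift cm [  3.83 -22.12   8.68] turn -14.8 cur yaw 162.1 j6 2.85
```

View pics/s11.png

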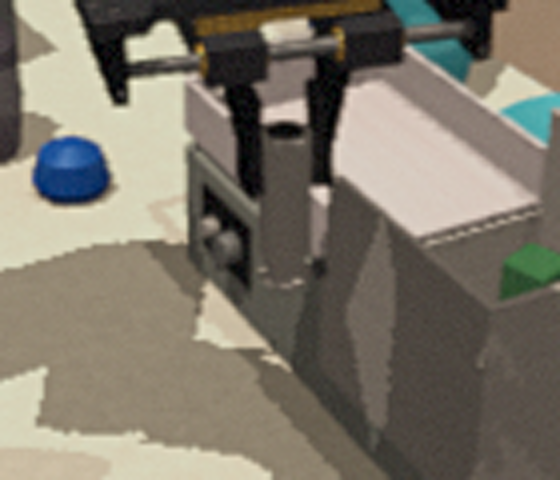

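>>> drive_tool(
  plan=[
    [[0,0,0,-5],[0,0,0,-5],[0,0,0,-4.8],[0,0,0,0],[0,0,0,0]],
  ],
)

```text
t: 51.13
tcp_pos: [0.4167, -0.155, 0.2837]
eef_rot: [2.155, -2.282, 0.027]
contact_force: [-0.6, 0.3, -1.1]
opening: 0.287
grasp_force: 50.0
```

```bash
python3 -c "
from h import *
tilt();go(.6165,-.2605,.2836,176.9);go(.5,-.2605,.2836,176.9)"
```

```text
z axis [ 0.01  -0.014 -1.   ] tilt deg 1.0 p [ 0.4167 -0.155   0.2837] j [-0.604  0.191  1.787 -0.007  1.148  2.598]
shift cm [  9.39 -20.55   0.35] turn -0.2 cur yaw 176.7 j6 2.6
shift cm [10.05 -8.92  0.24] turn -0.2 cur yaw 176.7 j6 2.6
```

>>> drive_tool(
  plan=[
    [[0,0,0,-7.1],[0,0,0,-7.1],[0,0,0,-7.1],[0,0,0,-7.1],[0,0,0,-7.1],[0,0,0,-7.1],[0,0,0,-7.1],[0,0,0,-7.1],[0,0,0,-7.1],[0,0,0,-7.1],[0,0,0,-7.1],[0,0,0,-7.1]],
  ],
)

```text
t: 52.13
tcp_pos: [0.4165, -0.1555, 0.2838]
eef_rot: [3.121, -0.213, 0.017]
contact_force: [-1.7, 0.6, -1.6]
opening: 0.284
grasp_force: 50.0
```

>>> drive_tool(
  plan=[
    [[0,0,0,-7.1],[0,0,0,-7.1],[0,0,0,-7.1],[0,0,0,-7.1],[0,0,0,-7.1],[0,0,0,-7.1],[0,0,0,-7.1],[0,0,0,-7.1],[0,0,0,-7.1],[0,0,0,-7.1],[0,0,0,-7.1],[0,0,0,0]],
  ],
)

```text
t: 53.13
tcp_pos: [0.4165, -0.1556, 0.2838]
eef_rot: [2.558, 1.794, -0.0]
contact_force: [0.2, -0.4, -0.9]
opening: 0.288
grasp_force: 50.0
```

>>> drive_tool(
  plan=[
    [[0,0,0,-7.1],[0,0,0,-7.1],[0,0,0,-2.3],[0,0,0,0],[0,0,0,0]],
  ],
)

```text
t: 53.55
tcp_pos: [0.4164, -0.1559, 0.2838]
eef_rot: [2.28, 2.136, -0.004]
contact_force: [-0.7, -0.9, -0.8]
opening: 0.289
grasp_force: 50.0
```

```bash
python3 -c "
from h import *
tilt();go(.6165,-.2605,.2836,176.9)"
```

```text
z axis [ 0.01  -0.014 -1.   ] tilt deg 1.0 p [ 0.4164 -0.1559  0.2838] j [-0.606  0.19   1.787 -0.007  1.148 -0.538]
shift cm [-9.14 20.64  0.37] turn -0.6 cur yaw -3.7 j6 -0.54
```

>>> drive_tool(
  plan=[
    [[-1.5,3.4,0,0],[-1.5,3.4,0,0],[-1.5,3.4,0,0],[-1.5,3.4,0.1,0],[-1.5,3.4,0.1,0],[-1.64,3.64,0.1,0],[0,0,2,0],[0,0,3,0],[0,0,3,0],[0,0,3,0],[0,0,2,0],[0,0,2,0]],
  ],
)

```text
t: 54.55
tcp_pos: [0.6176, -0.2617, 0.132]
eef_rot: [2.282, 2.138, -0.005]
contact_force: [0.5, 0.3, -1.3]
opening: 0.287
grasp_force: 50.0
```

>>> drive_tool(
  plan=[
    [[0,0,0,-0.6],[0,0,0,0],[0,0,0,0]],
  ],
)

```text
t: 54.8
tcp_pos: [0.619, -0.2627, 0.1354]
eef_rot: [2.265, 2.149, -0.003]
contact_force: [-0.3, -0.5, -0.4]
opening: 0.29
grasp_force: 50.0
```

Run:
```python
from h import *
tilt();go(.6165,-.2605,.125,176.9)
```

```text
z axis [ 0.012 -0.015 -1.   ] tilt deg 1.1 p [ 0.619  -0.2627  0.1354] j [-0.564  0.679  1.393 -0.008  1.052 -0.508]
shift cm [ 0.22 -0.28  1.04] turn 0.1 cur yaw -3.0 j6 -0.51
```

>>> drive_tool(
  plan=[
    [[0.2,-0.3,0.4,0],[0,0,0,0],[0,0,0,0]],
  ],
)

```text
t: 55.05
tcp_pos: [0.6154, -0.2602, 0.1313]
eef_rot: [2.264, 2.151, -0.004]
contact_force: [0.2, -0.4, -0.8]
opening: 0.285
grasp_force: 50.0
```

Run:
```python
from h import *
tilt()
d=env.camera("side"); c=env.camera("top")
a=cv2.resize(d["color"][235:335,395:485,::-1],(540,600),interpolation=cv2.INTER_CUBIC)
cv2.imwrite("pics/s12.png",a)
S=6
f=lambda P:((px(d,P)-[395,235])*S+S/2-.5).round(0).tolist()
print("bore top",f([.6162,-.2627,.062]),"axis expected foot",f([.616,-.2625,.077]))
a=np.linspace(0,6.28,40)
for r in(.036,.017): q=np.array(f(np.c_[.6162+r*np.cos(a),-.2627+r*np.sin(a),0*a+.062])); print(r,q.min(0),q.max(0))
```

```text
z axis [ 0.011 -0.015 -1.   ] tilt deg 1.1 p [ 0.6154 -0.2602  0.1313] j [-0.564  0.679  1.407 -0.008  1.038 -0.508]
bore top [[291.0, 388.0]] axis expected foot [[296.0, 357.0]]
0.036 [192. 326.] [392. 455.]
0.017 [244. 359.] [339. 419.]
```

View pics/s12.png

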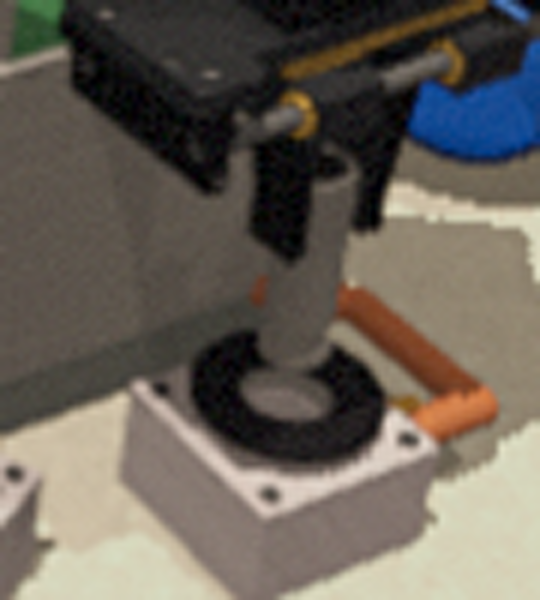

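The tube foot is at (297,352), over the bore axis. Inserting, with force checks.

>>> drive_tool(
  plan=[
    [[0,0,0.8,0],[0,0,0.7,0],[0,0,0,0],[0,0,0,0]],
  ],
)

```text
t: 55.48
tcp_pos: [0.6147, -0.2601, 0.1141]
eef_rot: [2.267, 2.153, -0.005]
contact_force: [-0.0, 0.3, -0.8]
opening: 0.288
grasp_force: 50.0
```

>>> drive_tool(
  plan=[
    [[0,0,0.5,0],[0,0,0.5,0],[0,0,0,0]],
  ],
)

```text
t: 55.73
tcp_pos: [0.6149, -0.2602, 0.104]
eef_rot: [2.267, 2.153, -0.005]
contact_force: [-0.2, -0.1, -1.9]
opening: 0.285
grasp_force: 50.0
```

>>> drive_tool(
  plan=[
    [[0,0,0.5,0],[0,0,0,0],[0,0,0,0]],
  ],
)

```text
t: 55.98
tcp_pos: [0.6154, -0.2605, 0.0999]
eef_rot: [2.266, 2.152, -0.005]
contact_force: [0.5, 0.1, -0.5]
opening: 0.288
grasp_force: 50.0
```

>>> drive_tool(
  plan=[
    [[0,0,0.5,0],[0,0,0,0],[0,0,0,0]],
  ],
)

```text
t: 56.23
tcp_pos: [0.6155, -0.2606, 0.095]
eef_rot: [2.266, 2.152, -0.004]
contact_force: [0.2, -0.3, -0.6]
opening: 0.292
grasp_force: 50.0
```

>>> drive_tool(
  plan=[
    [[0,0,0.5,0],[0,0,0,0],[0,0,0,0]],
  ],
)

```text
t: 56.48
tcp_pos: [0.6155, -0.2606, 0.0899]
eef_rot: [2.266, 2.152, -0.004]
contact_force: [0.1, 0.2, -0.6]
opening: 0.281
grasp_force: 50.0
```

>>> drive_tool(
  plan=[
    [[0,0,0.4,0],[0,0,0,0],[0,0,0,0]],
  ],
)

```text
t: 56.73
tcp_pos: [0.6156, -0.2608, 0.086]
eef_rot: [2.265, 2.152, -0.004]
contact_force: [1.0, 0.3, -0.6]
opening: 0.29
grasp_force: 50.0
```

>>> drive_tool(
  plan=[
    [[0,0,0.4,0],[0,0,0,0],[0,0,0,0]],
  ],
)

```text
t: 56.98
tcp_pos: [0.6161, -0.2612, 0.0826]
eef_rot: [2.265, 2.151, -0.004]
contact_force: [0.3, -0.2, 1.0]
opening: 0.287
grasp_force: 50.0
```

>>> drive_tool(
  plan=[
    [[0,0,0.4,0],[0,0,0,0],[0,0,0,0]],
  ],
)

```text
t: 57.23
tcp_pos: [0.6156, -0.2612, 0.079]
eef_rot: [2.265, 2.152, -0.005]
contact_force: [-2.3, -1.1, 4.2]
opening: 0.286
grasp_force: 50.0
```

Spring met at 0.0825, as expected. Pushing on to 0.0665.

>>> drive_tool(
  plan=[
    [[0,0,0.4,0],[0,0,0,0],[0,0,0,0]],
  ],
)

```text
t: 57.48
tcp_pos: [0.6154, -0.2611, 0.0744]
eef_rot: [2.265, 2.152, -0.005]
contact_force: [-2.6, -1.4, 3.1]
opening: 0.288
grasp_force: 50.0
```

>>> drive_tool(
  plan=[
    [[0,0,0.4,0],[0,0,0,0],[0,0,0,0]],
  ],
)

```text
t: 57.73
tcp_pos: [0.6161, -0.2611, 0.0703]
eef_rot: [2.265, 2.151, -0.004]
contact_force: [-1.2, 0.2, 1.6]
opening: 0.286
grasp_force: 50.0
```

>>> drive_tool(
  plan=[
    [[0,0,0.3,0],[0,0,0,0],[0,0,0,0]],
  ],
)

```text
t: 57.98
tcp_pos: [0.6162, -0.2612, 0.0673]
eef_rot: [2.265, 2.151, -0.004]
contact_force: [-0.5, 0.3, 3.5]
opening: 0.283
grasp_force: 50.0
```

>>> drive_tool(
  plan=[
    [[0,0,0.2,0],[0,0,0,0],[0,0,0,0]],
  ],
)

```text
t: 58.23
tcp_pos: [0.6164, -0.2614, 0.0663]
eef_rot: [2.264, 2.151, -0.004]
contact_force: [-1.7, 0.7, 8.5]
opening: 0.285
grasp_force: 50.0
```

>>> drive_tool(
  plan=[
    [[0,0,0.2,0],[0,0,0,0],[0,0,0,0]],
  ],
)

```text
t: 58.48
tcp_pos: [0.6165, -0.2617, 0.0661]
eef_rot: [2.263, 2.151, -0.004]
contact_force: [-3.3, 1.5, 16.7]
opening: 0.285
grasp_force: 50.1
```

>>> drive_tool(
  plan=[
    [[0,0,0.15,0],[0,0,0,0],[0,0,0,0]],
  ],
)

```text
t: 58.73
tcp_pos: [0.6166, -0.2618, 0.066]
eef_rot: [2.263, 2.151, -0.004]
contact_force: [-5.9, 1.2, 22.3]
opening: 0.284
grasp_force: 50.1
```

Bottomed out. A small pull tests the lock.

>>> drive_tool(
  plan=[
    [[0,0,-0.5,0],[0,0,-0.5,0],[0,0,0,0],[0,0,0,0]],
  ],
)

```text
t: 59.07
tcp_pos: [0.6157, -0.2609, 0.0705]
eef_rot: [2.266, 2.152, -0.004]
contact_force: [0.9, -1.0, -4.9]
opening: 0.289
grasp_force: 50.0
```

>>> drive_tool(
  plan=[
    [[0,0,0.2,0],[0,0,0,0],[0,0,0,0],[0,0,0,0],[0,0,0,0],[0,0,0,0]],
  ],
  jaw=150,
)

```text
t: 59.57
tcp_pos: [0.616, -0.2611, 0.07]
eef_rot: [2.265, 2.152, -0.004]
contact_force: [0.6, 0.6, -0.4]
opening: 0.41
grasp_force: 0.0
```

>>> drive_tool(
  plan=[
    [[0,0,-1,0],[0,0,-2,0],[0,0,-3,0],[0,0,-4,0],[0,0,-4,0],[0,0,-4,0],[3,0,0,0],[4,0,0,0],[4,0,0,0],[0,0,0,0],[0,0,0,0]],
  ],
)

```text
t: 60.48
tcp_pos: [0.6197, -0.1462, 0.2494]
eef_rot: [2.26, 2.156, -0.004]
contact_force: [0.1, -0.2, 0.4]
opening: 0.419
grasp_force: 0.0
```

Run:
```python
from h import *
tilt()
d=env.camera("side")
a=cv2.resize(d["color"][195:345,325:478,::-1],None,fx=4,fy=4,interpolation=cv2.INTER_CUBIC)
f=lambda P:((px(d,P)-[325,195])*4+1.5).round(0).tolist()
print(f([[.616,-.2625,z] for z in(.098,.101,.114)]))
cv2.imwrite("pics/s13.png",a)
```

```text
z axis [ 0.011 -0.015 -1.   ] tilt deg 1.0 p [ 0.6197 -0.1462  0.2494] j [-0.402  0.508  1.38  -0.01   1.238 -0.352]
[[483.0, 368.0], [484.0, 364.0], [487.0, 345.0]]
```

View pics/s13.png

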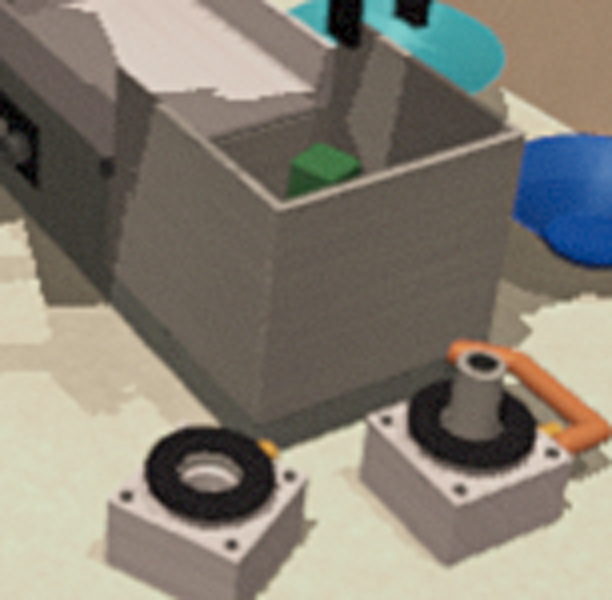

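The tube top is at (483,363), z ≈ 101 mm, so it is locked. The glass is in the hopper, the tray is flat and the gripper is clear.

```bash
python3 -c "
from rig import env
print(env.close_job())"
```

```text
the job is handed in; nothing more can be done
None
```

I handed the job in: all five glass blocks are in the hopper, the tray is flat, and the tube reads as locked in the feeder coupling (top at about 101 mm, and it held against a small pull); no verdict came back.

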